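# Lock the switch box with the panel key

### The arm

A 6-joint arm with a two-finger parallel gripper is mounted at the origin on the work surface. World frame = base frame: x ahead of the robot, y to its left, z up, the work surface at z = 0. Lengths are in m, angles in rad, forces in N, time in s.
With the tool pointing down it reaches from about 0.35 to 0.775 m from the base axis. Payload 5.5 kg.
Tool frame: the origin (TCP) lies on the centre line of the jaws, within the pads' length; the fingertips stand 8 mm ahead of it and the grasp point (between the pads) lies 11 mm behind it; z points along the fingers, y is the direction in which the jaws open and shut (so a half turn about z gives the same grasp; the last joint's range is limited). The gripper opens to 85 mm and grips with 20 to 120 N. Pads are 22 mm wide; open, the fingers measure 114 mm over their backs; the gripper's body (76 mm by 85 mm) begins 54 mm behind the grasp point. The pads swing forward as they close: fully open they stand 13 mm farther back than shut.
Start: joints at [1.018, 0.313, 0.046, 1.304, 0, 1.431], TCP at [0.231, 0.527, 0.239] pointing down, gripper open.
Joint ranges: [-2.76, 2.76], [-0.86, 1.69], [-1.03, 1.26], [-2.2, 2.34], [-1.47, 1.5], [-3.14, 3.14]. Speed limits (rad/s): [2.57, 2.57, 3.14, 3.14, 3.14, 3.14].

### API

Orientations are given as a unit quaternion [w, x, y, z].
In Python, from workcell import env gives the robot as it stands. The module is installed in compiled form; this text tells all that it offers.
- The arm moves only by the tool play_rows, never from a script. Its argument "steps" is a list of rows, each an object with "claw": the closure in counts, from 0 (fully open) to 255 (shut); "dp": the shift along the tool's x, y, z in m, a list of three; "angular": the turn, a rotation vector about the tool's x, y, z in degrees, a list of three. In form: [{"claw": claw, "dp": [dx, dy, dz], "angular": [wx, wy, wz]}, ...]. A call has exactly 8 rows; each row shifts and turns the commanded pose from where the row before left it, along the tool's axes as they then stand; what a row does not reach is not made up. A row lasts 1/12 s, in which the tool goes at most 41.7 mm and 7.16 degrees, less where a joint would pass 70% of its speed; a pose out of reach is approached as far as the arm can. A call is refused whole if a number of a shift passes 0.0417 or a number of a turn 7.16, either way. A call with a gripper value outside its range is refused whole. The fingers move at their own pace and stop on an object; "force" is the grip in N (left out, the last holds). Time passes only in rows, so rows that do not move let the fingers close, or fill a call up. It gives the time, the measured TCP pose, the force and the opening at its end, in the units of the state.
- env.get_state(): the state, without advancing time (a new reading comes with each control period).
- env.read_camera(name): name is "scene" or "top"; returns (picture, depth): 400x640x3 uint8, red, green, blue; 400x640 float32, m along the optical axis (not along the pixel's ray), 0 where there is no reading.
- env.calibration(name): a dict with "fx", "fy", "cx", "cy" (pixels), "world_from_camera" (4x4, takes a point from camera to world coordinates). Camera axes: x right, y down, z forward; pixel columns grow to the right and rows downward; lengths in m; the calibration is good to about 2 mm. A picture is of the moment at which its call begins. calibration takes no time and is no camera call.
- env.hand_in(): hands the job in, once; it reports no verdict.
The state is a dict: "clock": time; "joint_pos": joint angles; "qvel": joint speeds; "tau": joint torques, N m; "tcp_pos": TCP position; "orientation": TCP orientation; "wrist_force": force on the tool from outside, world axes, zero at the start; "ft_torque": the same for the moment, N m; "finger_gap": finger opening in m.
Only numpy, scipy, OpenCV 4.12 (cv2) and the standard library are available. Lean on these libraries where they do the work, as an engineer would, in place of code of your own. Each camera call takes 0.05 s, during which the arm holds its last target. There are 200 camera calls.

### The job

Take the short T-handled panel key out of the wooden tool block and fit it into the panel lock on the cover of the grey switch box: press it on gently and turn it back and forth until it slips over the square inside and goes fully home, never forcing it. Turn it clockwise a quarter turn until the lock is fully shut, then pull the key off and stand it back in the hole it came from, leaving the other things where they are.

Things in the scene. Friction and masses are not known exactly. Their poses are not given: they have to be found in the camera images.
- switch_box: grey painted steel enclosure lying on its back, cover up: 200 mm (its x) by 300 mm (its y), cover top 120 mm above the table; fixed. Origin under its centre on the table, z up
- lock_mouth (a point): panel lock on the cover, 70 mm from the box's centre towards its -x side: dark steel flange 34 mm across, 6 mm proud of the cover. The point is the centre of its mouth, on its vertical axis, at the flange's top (126 mm above the table). A 45 degree cone, 26 mm across at the top and 3 mm deep, leads into a round bore 19.4 mm across
- lock (a joint): turn of the lock's square from its unlocked stop, rad: 0 unlocked (start), 1.571 locked (firm stop), growing as the square is turned clockwise seen from above. It drags (about 0.035 N m) and stays where it is left. It says nothing of the square's angle in the room. Light fingers do: 5 N of push, under 0.1 N m of twist; key and lock bearing on each other with 40 N is forcing it
- tool_block: light wooden block 60 mm (its x) by 170 mm (its y) by 60 mm high, fixed, with two round upright holes 22 mm across and 45 mm deep at its y = -50 mm and y = +50 mm; one holds the panel key, the other the socket wrench. Origin under its centre, z up
- panel_key: steel T-shaped panel key, 92 mm tall, 90 to 140 g, upright at the start, its lower end on the floor of a hole of the block. From below: round sleeve 16 mm across, 30 mm high; round shank 10 mm across; level bar 64 mm long (body y), 12 mm wide (body x), 14 mm high. Origin at the centre of the lower end, z up
- key_tip (a point): centre of the panel key's lower end (its origin). There opens a 9 mm square socket, 16 mm deep, its sides along the key's x and y; it slips over the stud within about 7 degrees of alignment. Fully home this point is at bore_floor (22 mm below lock_mouth); riding unaligned on the stud's tip it stands 13 mm above bore_floor
- key_bar (a point): centre of the panel key's bar, on its axis, 85 mm above its lower end; grip here across the bar's 12 mm width (body x)
- socket_wrench: bystander: steel T-handled socket wrench in the block's other hole, taller and thicker than the key: 112 mm tall, bar 80 mm long, sleeve 19 mm. Origin at its lower end
- mug: bystander: white mug, 80 mm across, 95 mm high, handle at its +y, origin under its centre
- jar: bystander: glass jar with steel lid, 70 mm across, 100 mm high, origin under its centre
- screwdriver: bystander: black-handled screwdriver 200 mm long lying on the table along its x
- bore_floor (a point): centre of the bore's floor, 22 mm below lock_mouth. On it stands an upright square stud 8 mm across and 13 mm tall with square edges, turning with the floor. The square's angle about the vertical is not given, differs at each start, is never that of the box's sides, and repeats every quarter turn: it must be felt for
Mind the look-alikes: they are no part of the job. What is shaped like the panel_key but purple is not meant.

How it is judged:
On the way, in this order (a step that is already met when the one before it is completed fails the run):
1. the key is fully home on the square of the lock (lower end within 3 mm of the bore's floor), the lock still unlocked (z of key_tip in the frame of lock_mouth below -0.019 m and horizontal distance between key_tip and lock_mouth below 0.004 m and value of joint lock below 0.5 rad), for 0.1 s.
2. the lock is turned to its locked stop (within 0.17 rad) with the key still home (value of joint lock above 1.4 rad and z of key_tip in the frame of lock_mouth below -0.016 m and horizontal distance between key_tip and lock_mouth below 0.004 m), for 0.1 s.
At the end, for the whole second after the job is handed in: The lock is within 0.17 rad of its locked stop; the panel key stands in the hole it came from, its lower end within 12 mm of where it started, upright within 0.2 rad, at rest and released (value of joint lock above 1.4 rad and distance of panel_key from where it was at the start of the episode below 0.012 m and angle between panel_key's own z axis and vertical below 0.2 rad and linear speed of panel_key below 0.02 m/s); the robot touches nothing.
It fails at once if the key is forced in the lock: key and lock insert press on one another with more than 40 N (contact force between panel_key and lock above 40 N).
It fails at once if the socket wrench is moved by more than 20 mm (distance of socket_wrench from where it was at the start of the episode above 0.02 m).
It fails at once if mug, jar or screwdriver is moved by more than 20 mm (distance of any of mug, jar, screwdriver from where it was at the start of the episode above 0.02 m).
It also fails if it takes over 70 s, if anything falls off the work surface, if the arm or the gripper's body presses on something with over 40 N, if the wrist force passes 120 N, or if a joint passes its speed limit or range.

## Working session

There is one attempt and no reset: what is moved stays moved. The work goes in short steps, Python scripts to look and compute and a tool call to move; the robot and the scene stay as the last step left them, time stands still between calls to the robot, and variables do not carry over. Pictures are saved under pics/ and viewed, about 8 in all and at most 12, crops included, and the job is handed in when it is done.

Besides the shell and the picture viewer there is one more tool, called after "Request:" as name(argument=value, ...), one argument or row to a line, values as JSON. play_rows: Moves the arm, as the interface text tells. Its arguments: {"type":"object","properties":{"steps":{"type":"array","items":{"type":"object","properties":{"claw":{"type":"number"},"dp":{"type":"array","items":{"type":"number"}},"angular":{"type":"array","items":{"type":"number"}}}}},"force":{"type":"number"}},"required":["steps"]}

```bash
mkdir -p pics && python3 - <<'E'
from workcell import env
import cv2,numpy as np
for n in("scene","top"):
    p,d=env.read_camera(n); np.savez(f"{n}0.npz",p=p,d=d); cv2.imwrite(f"pics/{n}0.png",p[:,:,::-1])
    c=env.calibration(n); print(n,c["fx"],c["fy"],c["cx"],c["cy"],np.round(c["world_from_camera"],4).tolist())
print(env.get_state())
E
```

```text
scene 439.044209415689 439.044209415689 320.5513260860441 195.56934230357479 [[0.5169, 0.4696, -0.7157, 1.2822], [0.8559, -0.3001, 0.4212, -0.5398], [-0.017, -0.8303, -0.5571, 0.6723], [0.0, 0.0, 0.0, 1.0]]
top 378.29899666551677 378.29899666551677 317.9806289320896 197.16139550158525 [[-0.0117, -0.9975, 0.0696, 0.5044], [-0.9995, 0.0137, 0.0279, -0.1098], [-0.0287, -0.0693, -0.9972, 0.8798], [0.0, 0.0, 0.0, 1.0]]
{'clock': 0.1, 'joint_pos': array([1.01838555e+00, 3.13918835e-01, 4.50801388e-02, 1.30355602e+00,
       1.31088320e-05, 1.43122989e+00]), 'qvel': array([ 0.000247  , -0.00189556,  0.00359135,  0.00043299, -0.00120646,
        0.0013844 ]), 'tau': array([ 3.24146116e-03, -4.81727207e+01,  2.99243134e+01,  1.28404837e-02,
       -4.87757052e-05,  1.96011416e-05]), 'tcp_pos': array([0.23045978, 0.52632727, 0.23849659]), 'orientation': array([-2.77193580e-04,  2.04959281e-01,  9.78770174e-01, -7.49609898e-04]), 'wrist_force': array([ 0.59537339,  0.45933923, -0.00431935]), 'ft_torque': array([ 0.01419313, -0.01687096, -0.02287185]), 'finger_gap': 0.08547680582315506}
```

View pics/scene0.png

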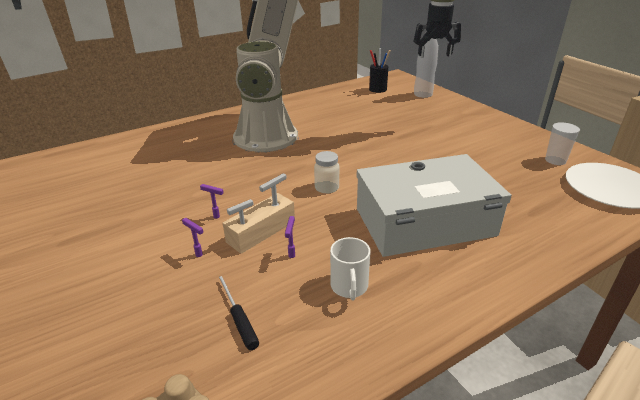

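View pics/top0.png

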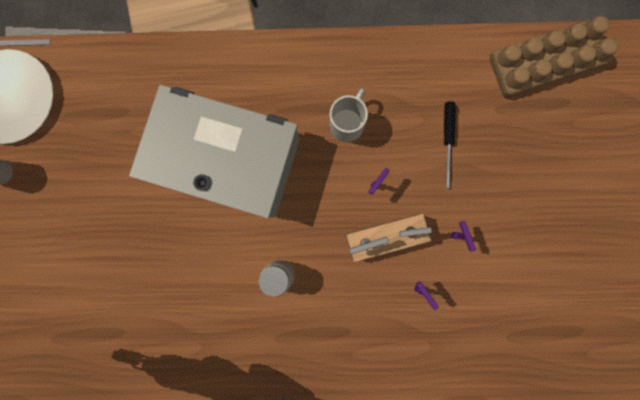

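Scene: the short grey T is at (240,208) and the taller one, the socket wrench, at (273,184). The purple look-alikes are at (211,190), (193,227) and (290,228). Top: the short T is at (415,232), the wrench at (370,245) and the lock at (202,183). The short grey T on the block is the panel key; I'll confirm it in an enlarged crop.

```bash
python3 - <<'E'
import cv2,numpy as np
s=np.load("scene0.npz")["p"][:,:,::-1];t=np.load("top0.npz")["p"][:,:,::-1]
f=lambda im,x,y,w,h,k:cv2.resize(im[y:y+h,x:x+w],None,fx=k,fy=k,interpolation=cv2.INTER_CUBIC)
a=f(t,340,205,100,65,8)      # top block, 800x520
cv2.imwrite("pics/c1.png",a)
b=np.hstack([f(s,215,170,90,80,5),f(s,400,150,40,40,7.5+0)[:300] if 0 else cv2.resize(f(s,400,150,36,40,10),(350,400))])
cv2.imwrite("pics/c2.png",b)
cv2.imwrite("pics/c3.png",f(t,182,163,40,40,14))
E
```

```text
(no output)
```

View pics/c1.png

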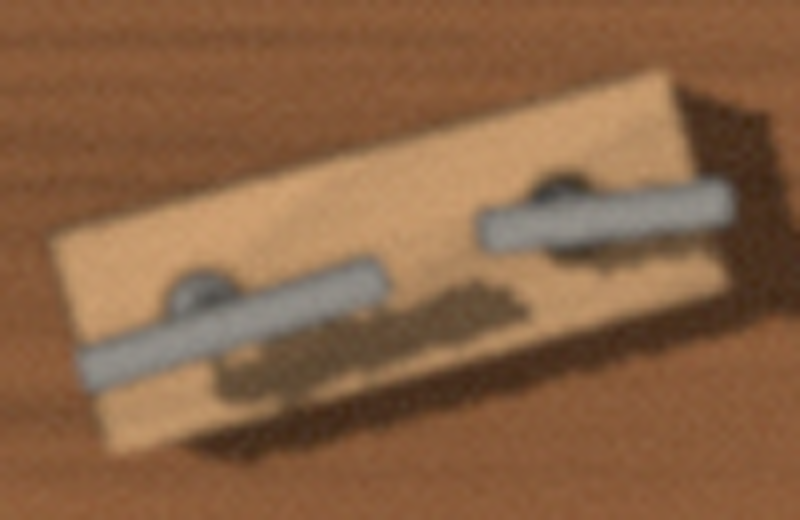

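View pics/c2.png

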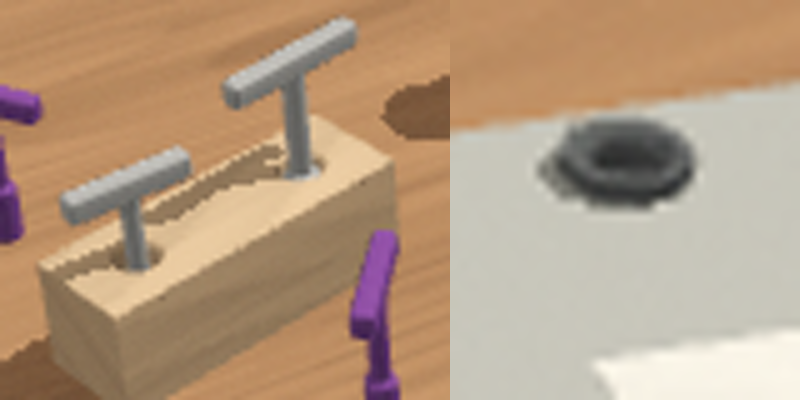

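View pics/c3.png

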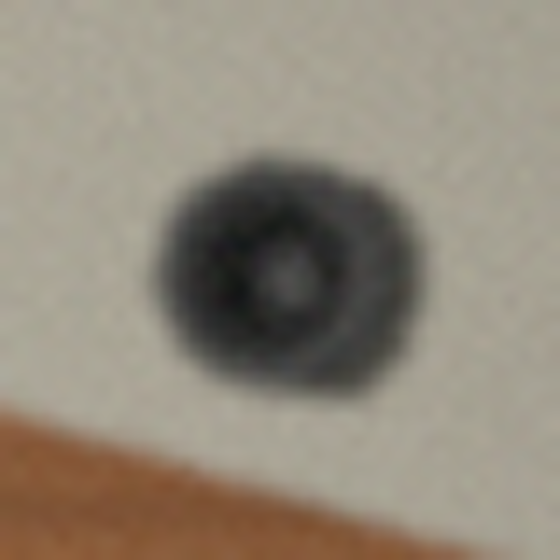

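The short grey T on the right in the top view, full pixel about (415.9,231.8), is the key: its bar is shorter and lower than the wrench's at top (370,245). In the scene view the key's bar is at about (240.4,207.2). The lock centre is at about top (201.2,182.2) and scene (417.5,165). Now I'll triangulate and cross-check with depth.

```bash
cat > h.py <<'E'
import numpy as np,cv2
from workcell import env
def cal(n):
    c=env.calibration(n);T=np.array(c["world_from_camera"]);return c["fx"],c["fy"],c["cx"],c["cy"],T
def ray(n,u,v):
    fx,fy,cx,cy,T=cal(n);d=T[:3,:3]@[(u-cx)/fx,(v-cy)/fy,1];return T[:3,3],d
def atz(n,u,v,z):
    o,d=ray(n,u,v);return o+d*(z-o[2])/d[2]
def proj(n,P):
    fx,fy,cx,cy,T=cal(n);q=(np.asarray(P)-T[:3,3])@T[:3,:3];return np.stack([q[...,0]/q[...,2]*fx+cx,q[...,1]/q[...,2]*fy+cy],-1)
def tri(a,b):
    o1,d1=ray("top",*a);o2,d2=ray("scene",*b)
    st=np.linalg.lstsq(np.stack([d1,-d2],1),o2-o1,rcond=None)[0];p=o1+d1*st[0];q=o2+d2*st[1]
    return (p+q)/2,np.linalg.norm(p-q)
def cloud(n,d):
    fx,fy,cx,cy,T=cal(n);v,u=np.mgrid[:d.shape[0],:d.shape[1]]
    return np.stack([(u-cx)/fx*d,(v-cy)/fy*d,d],-1)@T[:3,:3].T+T[:3,3]
E
python3 - <<'E'
from h import *
print("key",tri((415.9,231.8),(240.4,207.2)),"lock",tri((201.2,182.2),(417.5,165)))
for n,k,l in(("top",(415.9,231.8),(201.2,182.2)),("scene",(240.4,207.2),(417.5,165))):
    P=cloud(n,np.load(n+"0.npz")["d"])
    print(n,"key@.1",atz(n,*k,.107 if n=="top" else .1),"lock",atz(n,*l,.126))
    ref=atz(n,*l,.126)
    m=(abs(P[...,2]-.12)<.005)&(np.hypot(P[...,0]-ref[0],P[...,1]-ref[1])<.3)
    mm=cv2.morphologyEx(m.astype(np.uint8),cv2.MORPH_OPEN,np.ones((5,5)))
    (c,wh,a)=cv2.minAreaRect(P[mm>0][:,:2].astype(np.float32)*1000);print("box",c,wh,a,np.median(P[mm>0][:,2]))
    ref=atz(n,*k,.06)
    m=(abs(P[...,2]-.06)<.005)&(np.hypot(P[...,0]-ref[0],P[...,1]-ref[1])<.2)
    mm=cv2.morphologyEx(m.astype(np.uint8),cv2.MORPH_OPEN,np.ones((3,3)))
    (c,wh,a)=cv2.minAreaRect(P[mm>0][:,:2].astype(np.float32)*1000);print("block",c,wh,a,np.median(P[mm>0][:,2]))
    kk=atz(n,*k,.1);m=(P[...,2]>.09)&(P[...,2]<.115)&(np.hypot(P[...,0]-kk[0],P[...,1]-kk[1])<.045)
    Q=P[m];print("keybar n",len(Q),Q.mean(0),np.percentile(Q[:,2],[10,50,90]),cv2.minAreaRect(Q[:,:2].astype(np.float32)*1000))
# bar direction, from top pixel ends
a=atz("top",340+480/8,205+231/8,.107);b=atz("top",340+735/8,205+203/8,.107);print(a,b,np.linalg.norm(a-b),np.degrees(np.arctan2(*(a-b)[[1,0]])))
E
```

```text
key (array([ 0.48619542, -0.28537401,  0.09855237]), np.float64(0.004134792481224091)) lock (array([0.5909154 , 0.14786784, 0.1240422 ]), np.float64(0.00032554356508959726))
top key@.1 [ 0.48549485 -0.28536552  0.107     ] lock [0.59060035 0.14705439 0.126     ]
box (658.2037963867188, 128.06248474121094) (301.5648193359375, 201.89385986328125) 72.54145812988281 0.11939751217281364
block (472.4950866699219, -235.68463134765625) (60.1841926574707, 170.45021057128906) 14.525458335876465 0.05966302734014961
keybar n 193 [ 0.48527258 -0.28299072  0.10591979] [0.10394744 0.10615099 0.10797011] ((485.2033996582031, -283.36865234375), (11.955575942993164, 63.255348205566406), 6.789769172668457)
scene key@.1 [ 0.48969704 -0.2844017   0.1       ] lock [0.59340176 0.14560663 0.126     ]
box (658.1885986328125, 127.63703918457031) (302.72271728515625, 208.9206085205078) 72.76783752441406 0.11925895040895396
block (462.45452880859375, -265.822998046875) (224.6939697265625, 149.26502990722656) 63.97322463989258 0.05929334413021248
keybar n 194 [ 0.49021273 -0.28618946  0.10204286] [0.09502049 0.10359428 0.10713463] ((487.77117919921875, -284.8837890625), (14.653555870056152, 63.07463073730469), 7.30540132522583)
[ 0.48166967 -0.25331095  0.107     ] [ 0.48800486 -0.31747545  0.107     ] 0.06447649717167801 95.6387330549811
```

Request:
play_rows(
  steps=[
    {"claw":0,"dp":[0,0,0],"angular":[0,0,7.1]},
    {"claw":0,"dp":[0,0,0],"angular":[0,0,7.1]},
    {"claw":0,"dp":[0,0,0],"angular":[0,0,7.1]},
    {"claw":0,"dp":[0,0,0],"angular":[0,0,7.1]},
    {"claw":0,"dp":[0,0,0],"angular":[0,0,7.1]},
    {"claw":0,"dp":[0,0,0],"angular":[0,0,7.1]},
    {"claw":0,"dp":[0,0,0],"angular":[0,0,7.1]},
    {"claw":0,"dp":[0,0,0],"angular":[0,0,7.1]},
  ],
  force=40,
)

```text
clock: 0.77
tcp_pos: [0.2305, 0.5265, 0.2388]
orientation: [0.0, 0.648, 0.762, -0.001]
wrist_force: [0.5, 0.7, 0.1]
finger_gap: 0.0853
```

```bash
cat > go.py <<'E'
import sys
from h import *
from scipy.spatial.transform import Rotation as R
s=env.get_state();r=R.from_quat(np.roll(s["orientation"],-1));M=r.as_matrix()
print("t",round(s["clock"],2),"tcp",np.round(s["tcp_pos"],4),"yaw_y",round(np.degrees(np.arctan2(M[1,1],M[0,1])),2),"z",np.round(M[:,2],4),"F",np.round(s["wrist_force"],2),"T",np.round(s["ft_torque"],3),"gap",round(s["finger_gap"],4),"q",np.round(s["joint_pos"],2))
if len(sys.argv)>3:
    t=np.array(sys.argv[1:4],float);print("dp tool",np.round(M.T@(t-s["tcp_pos"]),4))
E
python3 go.py .4853 -.2838 .2
```

```text
t 0.77 tcp [0.2305 0.5265 0.2388] yaw_y 9.2 z [-6.e-04 -9.e-04 -1.e+00] F [0.46 0.74 0.07] T [-0.013  0.033 -0.026] gap 0.0853 q [1.02 0.31 0.05 1.3  0.   2.43]
dp tool [-0.8405  0.122   0.0393]
```

Request:
play_rows(
  steps=[
    {"claw":0,"dp":[-0.035,0.0051,0],"angular":[0,0,0]},
    {"claw":0,"dp":[-0.035,0.0051,0],"angular":[0,0,0]},
    {"claw":0,"dp":[-0.035,0.0051,0],"angular":[0,0,0]},
    {"claw":0,"dp":[-0.035,0.0051,0],"angular":[0,0,0]},
    {"claw":0,"dp":[-0.035,0.0051,0],"angular":[0,0,0]},
    {"claw":0,"dp":[-0.035,0.0051,0],"angular":[0,0,0]},
    {"claw":0,"dp":[-0.035,0.0051,0],"angular":[0,0,0]},
    {"claw":0,"dp":[-0.035,0.0051,0],"angular":[0,0,0]},
  ],
)

```text
clock: 1.43
tcp_pos: [0.3172, 0.2557, 0.239]
orientation: [-0.0, 0.646, 0.764, -0.0]
wrist_force: [2.0, 1.0, 0.3]
finger_gap: 0.0858
```

Request:
play_rows(
  steps=[
    {"claw":0,"dp":[-0.035,0.0051,0],"angular":[0,0,0]},
    {"claw":0,"dp":[-0.035,0.0051,0],"angular":[0,0,0]},
    {"claw":0,"dp":[-0.035,0.0051,0],"angular":[0,0,0]},
    {"claw":0,"dp":[-0.035,0.0051,0],"angular":[0,0,0]},
    {"claw":0,"dp":[-0.035,0.0051,0],"angular":[0,0,0]},
    {"claw":0,"dp":[-0.035,0.0051,0],"angular":[0,0,0]},
    {"claw":0,"dp":[-0.035,0.0051,0],"angular":[0,0,0]},
    {"claw":0,"dp":[-0.035,0.0051,0],"angular":[0,0,0]},
  ],
)

```text
clock: 2.1
tcp_pos: [0.4039, -0.0137, 0.2391]
orientation: [-0.0, 0.646, 0.763, 0.0]
wrist_force: [2.0, 0.4, 0.3]
finger_gap: 0.0855
```

Request:
play_rows(
  steps=[
    {"claw":0,"dp":[-0.035,0.0051,0],"angular":[0,0,0]},
    {"claw":0,"dp":[-0.035,0.0051,0],"angular":[0,0,0]},
    {"claw":0,"dp":[-0.035,0.0051,0],"angular":[0,0,0]},
    {"claw":0,"dp":[-0.035,0.0051,0],"angular":[0,0,0]},
    {"claw":0,"dp":[-0.035,0.0051,0],"angular":[0,0,0]},
    {"claw":0,"dp":[-0.035,0.0051,0],"angular":[0,0,0]},
    {"claw":0,"dp":[-0.02,0.0051,0],"angular":[0,0,0]},
    {"claw":0,"dp":[0,0,0],"angular":[0,0,2.5]},
  ],
)

```text
clock: 2.77
tcp_pos: [0.4786, -0.2371, 0.2382]
orientation: [0.0, 0.664, 0.748, -0.0]
wrist_force: [-0.0, 0.4, -0.2]
finger_gap: 0.0853
```

```bash
python3 go.py .4853 -.2838 .089
```

```text
t 2.77 tcp [ 0.4786 -0.2371  0.2382] yaw_y 6.81 z [ 2.e-04 -9.e-04 -1.e+00] F [-0.04  0.41 -0.2 ] T [ 0.04   0.014 -0.062] gap 0.0853 q [-0.61  0.23 -0.06  1.27 -0.    0.84]
dp tool [-0.0471  0.0011  0.1492]
```

Request:
play_rows(
  steps=[
    {"claw":0,"dp":[-0.0235,0.0005,0],"angular":[0,0,0]},
    {"claw":0,"dp":[-0.0235,0.0005,0],"angular":[0,0,0]},
    {"claw":0,"dp":[0,0,0.0],"angular":[0,0,0]},
    {"claw":0,"dp":[0,0,0.03],"angular":[0,0,0]},
    {"claw":0,"dp":[0,0,0.04],"angular":[0,0,0]},
    {"claw":0,"dp":[0,0,0.04],"angular":[0,0,0]},
    {"claw":0,"dp":[0,0,0.027],"angular":[0,0,0]},
    {"claw":0,"dp":[0,0,0.012],"angular":[0,0,0]},
  ],
)

```text
clock: 3.43
tcp_pos: [0.4813, -0.2767, 0.0854]
orientation: [-0.004, 0.662, 0.749, -0.0]
wrist_force: [0.2, 0.2, 0.3]
finger_gap: 0.0848
```

```bash
python3 go.py .4853 -.2838 .089; python3 - <<'E'
from h import *
p,d=env.read_camera("scene");cv2.imwrite("pics/g1.png",cv2.resize(p[120:260,160:330,::-1],None,fx=4,fy=4))
E
```

```text
t 3.43 tcp [ 0.4813 -0.2767  0.0854] yaw_y 7.05 z [-0.0061  0.0051 -1.    ] F [0.17 0.2  0.27] T [ 0.025  0.    -0.067] gap 0.0848 q [-0.67  0.37 -0.26  0.95  0.    0.78]
dp tool [-0.0075  0.0031 -0.0036]
```

View pics/g1.png

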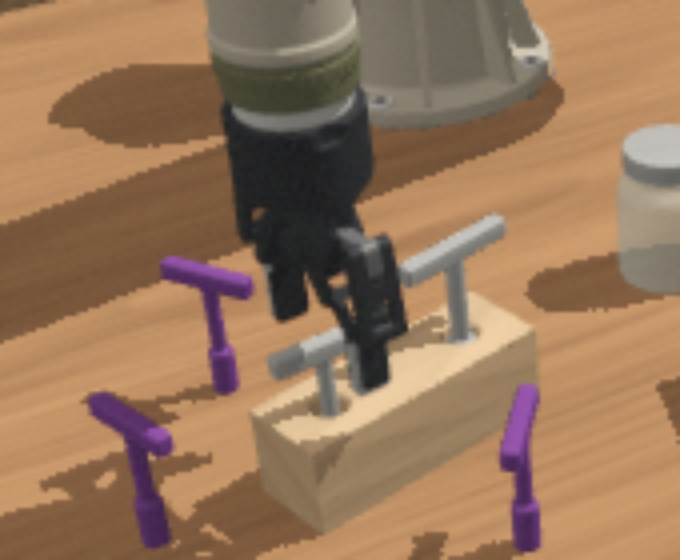

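The jaws straddle the key's bar ((330,350) in the crop) and clear the wrench, but about 7 mm off along the bar. I'll re-read the pose once settled.

Request:
play_rows(
  steps=[
    {"claw":0,"dp":[0,0,0],"angular":[0,0,0]},
    {"claw":0,"dp":[0,0,0],"angular":[0,0,0]},
    {"claw":0,"dp":[0,0,0],"angular":[0,0,0]},
    {"claw":0,"dp":[0,0,0],"angular":[0,0,0]},
    {"claw":0,"dp":[-0.005,0.003,0],"angular":[0,0,0]},
    {"claw":0,"dp":[0,0,0],"angular":[0,0,0]},
    {"claw":0,"dp":[0,0,0],"angular":[0,0,0]},
    {"claw":0,"dp":[0,0,0],"angular":[0,0,0]},
  ],
)

```text
clock: 4.15
tcp_pos: [0.4879, -0.2842, 0.0905]
orientation: [0.0, 0.662, 0.749, 0.0]
wrist_force: [-0.3, 0.6, 0.7]
finger_gap: 0.0856
```

```bash
python3 go.py .4853 -.2838 .089
```

```text
t 4.15 tcp [ 0.4879 -0.2842  0.0905] yaw_y 7.04 z [ 4.e-04 -2.e-04 -1.e+00] F [-0.28  0.58  0.72] T [-0.029  0.049  0.056] gap 0.0856 q [-0.67  0.38 -0.24  0.95  0.    0.78]
dp tool [ 0.0007 -0.0026  0.0015]
```

Request:
play_rows(
  steps=[
    {"claw":0,"dp":[0.0005,-0.0026,0.0015],"angular":[0,0,0]},
    {"claw":0,"dp":[0,0,0],"angular":[0,0,0]},
    {"claw":255,"dp":[0,0,0],"angular":[0,0,0]},
    {"claw":255,"dp":[0,0,0],"angular":[0,0,0]},
    {"claw":255,"dp":[0,0,0],"angular":[0,0,0]},
    {"claw":255,"dp":[0,0,0],"angular":[0,0,0]},
    {"claw":255,"dp":[0,0,0],"angular":[0,0,0]},
    {"claw":255,"dp":[0,0,0],"angular":[0,0,0]},
  ],
  force=60,
)

```text
clock: 4.82
tcp_pos: [0.4852, -0.2838, 0.0888]
orientation: [0.0, 0.662, 0.749, 0.0]
wrist_force: [-0.6, 0.8, 0.2]
finger_gap: 0.0121
```

Request:
play_rows(
  steps=[
    {"claw":255,"dp":[0,0,0],"angular":[0,0,0]},
    {"claw":255,"dp":[0,0,0],"angular":[0,0,0]},
    {"claw":255,"dp":[0,0,0],"angular":[0,0,0]},
    {"claw":255,"dp":[0,0,0],"angular":[0,0,0]},
    {"claw":255,"dp":[0,0,0],"angular":[0,0,0]},
    {"claw":255,"dp":[0,0,0],"angular":[0,0,0]},
    {"claw":255,"dp":[0,0,0],"angular":[0,0,0]},
    {"claw":255,"dp":[0,0,0],"angular":[0,0,0]},
  ],
)

```text
clock: 5.48
tcp_pos: [0.4852, -0.2839, 0.0889]
orientation: [0.0, 0.662, 0.749, 0.0]
wrist_force: [-0.1, -0.8, 1.2]
finger_gap: 0.0104
```

```bash
python3 go.py .4853 -.2838 .24
```

```text
t 5.48 tcp [ 0.4852 -0.2839  0.0889] yaw_y 7.05 z [ 3.e-04 -0.e+00 -1.e+00] F [-0.12 -0.78  1.23] T [ 0.042 -0.108  0.028] gap 0.0104 q [-0.67  0.38 -0.24  0.95  0.    0.78]
dp tool [ 0.000e+00  1.000e-04 -1.511e-01]
```

Request:
play_rows(
  steps=[
    {"claw":255,"dp":[0,0,-0.01],"angular":[0,0,0]},
    {"claw":255,"dp":[0,0,-0.02],"angular":[0,0,0]},
    {"claw":255,"dp":[0,0,-0.03],"angular":[0,0,0]},
    {"claw":255,"dp":[0,0,-0.04],"angular":[0,0,0]},
    {"claw":255,"dp":[0,0,-0.04],"angular":[0,0,0]},
    {"claw":255,"dp":[0,0,-0.011],"angular":[0,0,0]},
    {"claw":255,"dp":[0,0,0],"angular":[0,0,0]},
    {"claw":255,"dp":[0,0,0],"angular":[0,0,0]},
  ],
)

```text
clock: 6.15
tcp_pos: [0.4851, -0.2839, 0.2403]
orientation: [0.001, 0.662, 0.749, -0.0]
wrist_force: [-0.4, -0.2, -1.5]
finger_gap: 0.0111
```

Request:
play_rows(
  steps=[
    {"claw":255,"dp":[0,0,0],"angular":[0,0,-7]},
    {"claw":255,"dp":[0,0,0],"angular":[0,0,-7]},
    {"claw":255,"dp":[0,0,0],"angular":[0,0,-7]},
    {"claw":255,"dp":[0,0,0],"angular":[0,0,-7]},
    {"claw":255,"dp":[0,0,0],"angular":[0,0,-7]},
    {"claw":255,"dp":[0,0,0],"angular":[0,0,-7]},
    {"claw":255,"dp":[0,0,0],"angular":[0,0,-7]},
    {"claw":255,"dp":[0,0,0],"angular":[0,0,-7]},
  ],
)

```text
clock: 6.82
tcp_pos: [0.4837, -0.2828, 0.2368]
orientation: [-0.003, 0.23, 0.973, 0.001]
wrist_force: [0.0, -0.1, -0.8]
finger_gap: 0.0109
```

```bash
python3 - <<'E'
from h import *
P=[env.read_camera(n)[0][:,:,::-1] for n in("scene","top")]
cv2.imwrite("pics/k1.png",np.hstack([cv2.resize(P[0][80:280,140:340],(400,400),interpolation=2),cv2.resize(P[1][160:300,340:480],(400,400),interpolation=2)]))
E
python3 go.py .5912 .148 .24
```

```text
t 6.92 tcp [ 0.4839 -0.2829  0.2371] yaw_y 63.07 z [-0.0039  0.0032 -1.    ] F [ 0.91 -0.17 -0.83] T [-0.005 -0.015  0.02 ] gap 0.0111 q [-0.67  0.29  0.01  1.29  0.   -0.2 ]
dp tool [ 0.0995  0.4327 -0.002 ]
```

View pics/k1.png

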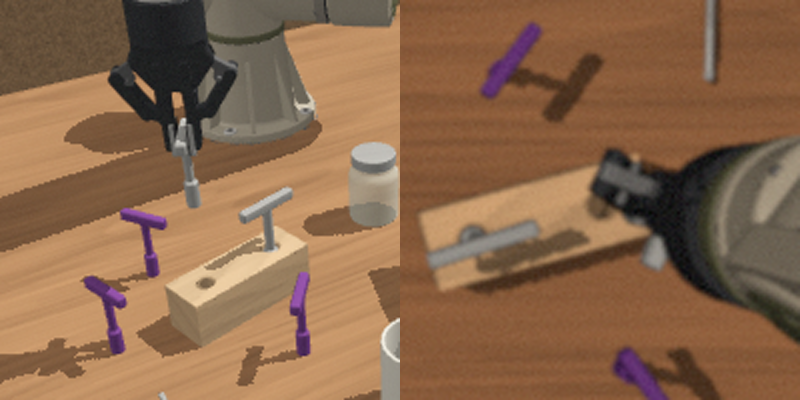

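Request:
play_rows(
  steps=[
    {"claw":255,"dp":[0.0077,0.0333,0],"angular":[0,0,0]},
    {"claw":255,"dp":[0.0077,0.0333,0],"angular":[0,0,0]},
    {"claw":255,"dp":[0.0077,0.0333,0],"angular":[0,0,0]},
    {"claw":255,"dp":[0.0077,0.0333,0],"angular":[0,0,0]},
    {"claw":255,"dp":[0.0077,0.0333,0],"angular":[0,0,0]},
    {"claw":255,"dp":[0.0077,0.0333,0],"angular":[0,0,0]},
    {"claw":255,"dp":[0.0077,0.0333,0],"angular":[0,0,0]},
    {"claw":255,"dp":[0.0077,0.0333,0],"angular":[0,0,0]},
  ],
)

```text
clock: 7.58
tcp_pos: [0.5501, -0.0166, 0.2381]
orientation: [-0.001, 0.235, 0.972, -0.0]
wrist_force: [1.0, -0.5, -1.7]
finger_gap: 0.0111
```

Request:
play_rows(
  steps=[
    {"claw":255,"dp":[0.0077,0.0333,0],"angular":[0,0,0]},
    {"claw":255,"dp":[0.0077,0.0333,0],"angular":[0,0,0]},
    {"claw":255,"dp":[0.0077,0.0333,0],"angular":[0,0,0]},
    {"claw":255,"dp":[0.0077,0.0333,0],"angular":[0,0,0]},
    {"claw":255,"dp":[0.0077,0.0333,0],"angular":[0,0,0]},
    {"claw":255,"dp":[0,0,0],"angular":[0,0,-7]},
    {"claw":255,"dp":[0,0,0],"angular":[0,0,-7]},
    {"claw":255,"dp":[0,0,0],"angular":[0,0,-7]},
  ],
)

```text
clock: 8.25
tcp_pos: [0.5911, 0.1485, 0.2376]
orientation: [-0.002, 0.05, 0.999, -0.0]
wrist_force: [0.5, -0.6, -1.2]
finger_gap: 0.0111
```

Request:
play_rows(
  steps=[
    {"claw":255,"dp":[0,0,0],"angular":[0,0,-7]},
    {"claw":255,"dp":[0,0,0],"angular":[0,0,-7]},
    {"claw":255,"dp":[0,0,0],"angular":[0,0,-7]},
    {"claw":255,"dp":[0,0,0],"angular":[0,0,-7]},
    {"claw":255,"dp":[0,0,0],"angular":[0,0,-7]},
    {"claw":255,"dp":[0,0,0],"angular":[0,0,-7]},
    {"claw":255,"dp":[0,0,0],"angular":[0,0,-7]},
    {"claw":255,"dp":[0,0,0],"angular":[0,0,-7]},
  ],
)

```text
clock: 8.92
tcp_pos: [0.5911, 0.1473, 0.2378]
orientation: [-0.002, -0.424, 0.906, 0.001]
wrist_force: [0.3, -0.8, -1.1]
finger_gap: 0.0108
```

Request:
play_rows(
  steps=[
    {"claw":255,"dp":[0,0,0],"angular":[0,0,-7]},
    {"claw":255,"dp":[0,0,0],"angular":[0,0,-3]},
    {"claw":255,"dp":[0,0,0],"angular":[0,0,0]},
    {"claw":255,"dp":[0,0,0],"angular":[0,0,0]},
    {"claw":255,"dp":[0,0,0],"angular":[0,0,0]},
    {"claw":255,"dp":[0,0,0],"angular":[0,0,0]},
    {"claw":255,"dp":[0,0,0],"angular":[0,0,0]},
    {"claw":255,"dp":[0,0,0],"angular":[0,0,0]},
  ],
)

```text
clock: 9.58
tcp_pos: [0.5921, 0.1474, 0.2397]
orientation: [-0.0, -0.5, 0.866, 0.0]
wrist_force: [-0.1, 0.2, -0.5]
finger_gap: 0.0104
```

```bash
python3 go.py .5912 .148 .218;python3 - <<'E'
from h import *
p,d=env.read_camera("scene");cv2.imwrite("pics/l1.png",cv2.resize(p[80:200,360:480,::-1],None,fx=5,fy=5,interpolation=2));np.savez("l1.npz",p=p,d=d)
E
```

```text
t 9.58 tcp [0.5921 0.1474 0.2397] yaw_y 150.0 z [-0.  0. -1.] F [-0.11  0.23 -0.55] T [ 0.026  0.031 -0.033] gap 0.0104 q [ 0.11  0.38  0.15  1.33  0.   -0.93]
dp tool [-0.      0.0011  0.0217]
```

View pics/l1.png

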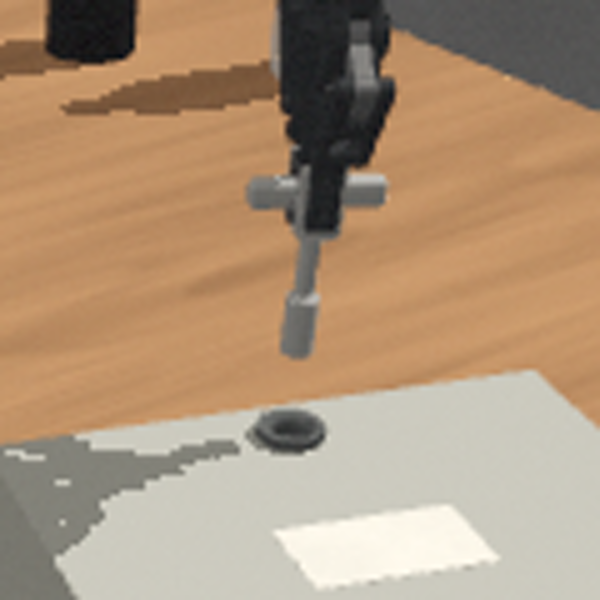

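The key hangs upright: its tip is at crop (298,352) and the mouth at about (291,428). I'll check whether both lie on the same vertical line.

```bash
python3 - <<'E'
from h import *
for p in([.5921,.1474,.1657],[.5921,.1474,.2287],[.5912,.148,.126],[.5912,.148,.1657]):print(p,proj("scene",np.array(p)))
print("tip seen",(419.1,150.), "mouth",(417.7,165.2))
# flange centroid by darkness
p=np.load("l1.npz")["p"].astype(int).sum(2)
m=np.zeros(p.shape,np.uint8);m[160:172,408:428]=p[160:172,408:428]<330
ys,xs=np.nonzero(m);print("flange box",xs.min(),xs.max(),ys.min(),ys.max(),xs.mean(),ys.mean())
E
```

```text
[0.5921, 0.1474, 0.1657] [419.43621471 150.35900798]
[0.5921, 0.1474, 0.2287] [422.34846124 126.53305905]
[0.5912, 0.148, 0.126] [417.63701075 164.36581467]
[0.5912, 0.148, 0.1657] [419.37293888 150.14888754]
tip seen (419.1, 150.0) mouth (417.7, 165.2)
flange box 411 424 162 170 417.58620689655174 166.29885057471265
```

Request:
play_rows(
  steps=[
    {"claw":255,"dp":[0,0,0.015],"angular":[0,0,0]},
    {"claw":255,"dp":[0,0,0.015],"angular":[0,0,0]},
    {"claw":255,"dp":[0,0,0.005],"angular":[0,0,0]},
    {"claw":255,"dp":[0,0,0.0],"angular":[0,0,0]},
    {"claw":255,"dp":[0,0,0.0],"angular":[0,0,0]},
    {"claw":255,"dp":[0,0,0.0],"angular":[0,0,0]},
    {"claw":255,"dp":[0,0,0],"angular":[0,0,0]},
    {"claw":255,"dp":[0,0,0],"angular":[0,0,0]},
  ],
)

```text
clock: 10.3
tcp_pos: [0.5926, 0.1475, 0.2057]
orientation: [0.001, -0.5, 0.866, -0.0]
wrist_force: [-0.1, -0.5, -1.4]
finger_gap: 0.011
```

Request:
play_rows(
  steps=[
    {"claw":255,"dp":[0,0,0.001],"angular":[0,0,0]},
    {"claw":255,"dp":[0,0,0.001],"angular":[0,0,0]},
    {"claw":255,"dp":[0,0,0.001],"angular":[0,0,0]},
    {"claw":255,"dp":[0,0,0.001],"angular":[0,0,0]},
    {"claw":255,"dp":[0,0,0.0],"angular":[0,0,0]},
    {"claw":255,"dp":[0,0,0.0],"angular":[0,0,0]},
    {"claw":255,"dp":[0,0,0],"angular":[0,0,0]},
    {"claw":255,"dp":[0,0,0],"angular":[0,0,0]},
  ],
)

```text
clock: 10.97
tcp_pos: [0.5921, 0.1475, 0.2008]
orientation: [0.0, -0.5, 0.866, 0.0]
wrist_force: [0.5, 0.6, -1.3]
finger_gap: 0.0108
```

```bash
python3 go.py .5912 .148 .2
```

```text
t 10.97 tcp [0.5921 0.1475 0.2008] yaw_y 150.05 z [ 1.e-04  1.e-04 -1.e+00] F [ 0.51  0.57 -1.28] T [ 0.006 -0.018  0.045] gap 0.0108 q [ 0.11  0.39  0.07  1.24  0.   -0.94]
dp tool [-0.      0.0011  0.0008]
```

Free so far, with the tip at z≈0.127. I'll descend 1 mm at a time.

Request:
play_rows(
  steps=[
    {"claw":255,"dp":[0,0,0.001],"angular":[0,0,0]},
    {"claw":255,"dp":[0,0,0.001],"angular":[0,0,0]},
    {"claw":255,"dp":[0,0,0.001],"angular":[0,0,0]},
    {"claw":255,"dp":[0,0,0],"angular":[0,0,0]},
    {"claw":255,"dp":[0,0,0.0],"angular":[0,0,0]},
    {"claw":255,"dp":[0,0,0.0],"angular":[0,0,0]},
    {"claw":255,"dp":[0,0,0],"angular":[0,0,0]},
    {"claw":255,"dp":[0,0,0],"angular":[0,0,0]},
  ],
)

```text
clock: 11.63
tcp_pos: [0.5921, 0.1475, 0.1978]
orientation: [0.0, -0.5, 0.866, 0.0]
wrist_force: [-0.1, -0.1, -0.1]
finger_gap: 0.0108
```

Request:
play_rows(
  steps=[
    {"claw":255,"dp":[0,0,0.001],"angular":[0,0,0]},
    {"claw":255,"dp":[0,0,0.001],"angular":[0,0,0]},
    {"claw":255,"dp":[0,0,0],"angular":[0,0,0]},
    {"claw":255,"dp":[0,0,0],"angular":[0,0,0]},
    {"claw":255,"dp":[0,0,0.0],"angular":[0,0,0]},
    {"claw":255,"dp":[0,0,0.0],"angular":[0,0,0]},
    {"claw":255,"dp":[0,0,0],"angular":[0,0,0]},
    {"claw":255,"dp":[0,0,0],"angular":[0,0,0]},
  ],
)

```text
clock: 12.3
tcp_pos: [0.5924, 0.1475, 0.1959]
orientation: [0.0, -0.5, 0.866, -0.0]
wrist_force: [2.6, 0.4, -0.0]
finger_gap: 0.0107
```

Request:
play_rows(
  steps=[
    {"claw":255,"dp":[-0.0005,-0.0009,0],"angular":[0,0,0]},
    {"claw":255,"dp":[0,0,0.0],"angular":[0,0,0]},
    {"claw":255,"dp":[0,0,0.001],"angular":[0,0,0]},
    {"claw":255,"dp":[0,0,0.001],"angular":[0,0,0]},
    {"claw":255,"dp":[0,0,0.0],"angular":[0,0,0]},
    {"claw":255,"dp":[0,0,0.0],"angular":[0,0,0]},
    {"claw":255,"dp":[0,0,0],"angular":[0,0,0]},
    {"claw":255,"dp":[0,0,0],"angular":[0,0,0]},
  ],
)

```text
clock: 12.97
tcp_pos: [0.593, 0.1474, 0.1936]
orientation: [-0.0, -0.5, 0.866, 0.0]
wrist_force: [0.8, 0.4, -2.1]
finger_gap: 0.0107
```

Request:
play_rows(
  steps=[
    {"claw":255,"dp":[0,0,0.0005],"angular":[0,0,0]},
    {"claw":255,"dp":[0,0,0.0005],"angular":[0,0,0]},
    {"claw":255,"dp":[0,0,0.0005],"angular":[0,0,0]},
    {"claw":255,"dp":[0,0,0],"angular":[0,0,0]},
    {"claw":255,"dp":[0,0,0.0],"angular":[0,0,0]},
    {"claw":255,"dp":[0,0,0.0],"angular":[0,0,0]},
    {"claw":255,"dp":[0,0,0],"angular":[0,0,0]},
    {"claw":255,"dp":[0,0,0],"angular":[0,0,0]},
  ],
)

```text
clock: 13.63
tcp_pos: [0.5931, 0.1474, 0.1923]
orientation: [0.0, -0.5, 0.866, 0.0]
wrist_force: [0.2, 1.2, -0.7]
finger_gap: 0.0109
```

Request:
play_rows(
  steps=[
    {"claw":255,"dp":[-0.00075,-0.0013,0],"angular":[0,0,0]},
    {"claw":255,"dp":[0,0,0],"angular":[0,0,0]},
    {"claw":255,"dp":[0,0,0],"angular":[0,0,0]},
    {"claw":255,"dp":[0,0,0],"angular":[0,0,0]},
    {"claw":255,"dp":[0,0,0.0],"angular":[0,0,0]},
    {"claw":255,"dp":[0,0,0.0],"angular":[0,0,0]},
    {"claw":255,"dp":[0,0,0],"angular":[0,0,0]},
    {"claw":255,"dp":[0,0,0],"angular":[0,0,0]},
  ],
)

```text
clock: 14.3
tcp_pos: [0.5945, 0.1474, 0.1922]
orientation: [-0.0, -0.5, 0.866, 0.0]
wrist_force: [0.4, 0.8, -1.9]
finger_gap: 0.0107
```

Request:
play_rows(
  steps=[
    {"claw":255,"dp":[0.00075,0.0013,0],"angular":[0,0,0]},
    {"claw":255,"dp":[0.00075,0.0013,0],"angular":[0,0,0]},
    {"claw":255,"dp":[0,0,0],"angular":[0,0,0]},
    {"claw":255,"dp":[0,0,0],"angular":[0,0,0]},
    {"claw":255,"dp":[0,0,0.0],"angular":[0,0,0]},
    {"claw":255,"dp":[0,0,0.0],"angular":[0,0,0]},
    {"claw":255,"dp":[0,0,0],"angular":[0,0,0]},
    {"claw":255,"dp":[0,0,0],"angular":[0,0,0]},
  ],
)

```text
clock: 14.97
tcp_pos: [0.5921, 0.1475, 0.1926]
orientation: [0.001, -0.5, 0.866, -0.0]
wrist_force: [2.9, 1.7, -1.4]
finger_gap: 0.0112
```

Request:
play_rows(
  steps=[
    {"claw":255,"dp":[-0.00075,-0.0013,0],"angular":[0,0,0]},
    {"claw":255,"dp":[-0.0013,0.00075,0],"angular":[0,0,0]},
    {"claw":255,"dp":[0,0,0],"angular":[0,0,0]},
    {"claw":255,"dp":[0,0,0],"angular":[0,0,0]},
    {"claw":255,"dp":[0,0,0.0],"angular":[0,0,0]},
    {"claw":255,"dp":[0,0,0.0],"angular":[0,0,0]},
    {"claw":255,"dp":[0,0,0],"angular":[0,0,0]},
    {"claw":255,"dp":[0,0,0],"angular":[0,0,0]},
  ],
)

```text
clock: 15.63
tcp_pos: [0.5929, 0.1488, 0.1922]
orientation: [-0.0, -0.5, 0.866, 0.0]
wrist_force: [0.5, -0.5, -1.3]
finger_gap: 0.011
```

Request:
play_rows(
  steps=[
    {"claw":255,"dp":[0.0013,-0.00075,0],"angular":[0,0,0]},
    {"claw":255,"dp":[0.0013,-0.00075,0],"angular":[0,0,0]},
    {"claw":255,"dp":[0,0,0],"angular":[0,0,0]},
    {"claw":255,"dp":[0,0,0],"angular":[0,0,0]},
    {"claw":255,"dp":[0,0,0.0],"angular":[0,0,0]},
    {"claw":255,"dp":[0,0,0.0],"angular":[0,0,0]},
    {"claw":255,"dp":[0,0,0],"angular":[0,0,0]},
    {"claw":255,"dp":[0,0,0],"angular":[0,0,0]},
  ],
)

```text
clock: 16.3
tcp_pos: [0.5931, 0.1463, 0.1923]
orientation: [0.0, -0.5, 0.866, 0.0]
wrist_force: [1.7, 3.3, -2.2]
finger_gap: 0.011
```

Request:
play_rows(
  steps=[
    {"claw":255,"dp":[-0.0018,0.001,0],"angular":[0,0,0]},
    {"claw":255,"dp":[-0.0013,-0.0022,0],"angular":[0,0,0]},
    {"claw":255,"dp":[0,0,0],"angular":[0,0,0]},
    {"claw":255,"dp":[0,0,0],"angular":[0,0,0]},
    {"claw":255,"dp":[0,0,0.0],"angular":[0,0,0]},
    {"claw":255,"dp":[0,0,0.0],"angular":[0,0,0]},
    {"claw":255,"dp":[0,0,0],"angular":[0,0,0]},
    {"claw":255,"dp":[0,0,0],"angular":[0,0,0]},
  ],
)

```text
clock: 16.97
tcp_pos: [0.5955, 0.1478, 0.1922]
orientation: [-0.0, -0.5, 0.866, 0.0]
wrist_force: [-2.3, -0.4, -0.8]
finger_gap: 0.0112
```

Request:
play_rows(
  steps=[
    {"claw":255,"dp":[0.001,0.0017,0],"angular":[0,0,0]},
    {"claw":255,"dp":[-0.0018,0.001,0],"angular":[0,0,0]},
    {"claw":255,"dp":[0,0,0],"angular":[0,0,0]},
    {"claw":255,"dp":[0,0,0],"angular":[0,0,0]},
    {"claw":255,"dp":[0,0,0.0],"angular":[0,0,0]},
    {"claw":255,"dp":[0,0,0.0],"angular":[0,0,0]},
    {"claw":255,"dp":[0,0,0],"angular":[0,0,0]},
    {"claw":255,"dp":[0,0,0],"angular":[0,0,0]},
  ],
)

```text
clock: 17.63
tcp_pos: [0.594, 0.1499, 0.1924]
orientation: [0.0, -0.5, 0.866, -0.0]
wrist_force: [-0.4, -1.7, -0.6]
finger_gap: 0.0108
```

```bash
python3 go.py .5938 .148 .19
```

```text
t 17.63 tcp [0.594  0.1499 0.1924] yaw_y 150.04 z [ 4.e-04 -2.e-04 -1.e+00] F [-0.36 -1.71 -0.61] T [-0.448  0.02   0.029] gap 0.0108 q [ 0.12  0.4   0.06  1.23 -0.   -0.93]
dp tool [ 0.0017 -0.0008  0.0024]
```

Request:
play_rows(
  steps=[
    {"claw":255,"dp":[0.0017,-0.0008,0],"angular":[0,0,0]},
    {"claw":255,"dp":[0,0,0.001],"angular":[0,0,0]},
    {"claw":255,"dp":[0,0,0.0005],"angular":[0,0,0]},
    {"claw":255,"dp":[0,0,0.0005],"angular":[0,0,0]},
    {"claw":255,"dp":[0,0,0.0],"angular":[0,0,0]},
    {"claw":255,"dp":[0,0,0.0],"angular":[0,0,0]},
    {"claw":255,"dp":[0,0,0],"angular":[0,0,0]},
    {"claw":255,"dp":[0,0,0],"angular":[0,0,0]},
  ],
)

```text
clock: 18.3
tcp_pos: [0.5938, 0.1483, 0.1905]
orientation: [0.0, -0.5, 0.866, -0.0]
wrist_force: [0.1, -0.4, 2.7]
finger_gap: 0.0108
```

```bash
python3 go.py .5938 .148 .19
```

```text
t 18.3 tcp [0.5938 0.1483 0.1905] yaw_y 150.05 z [ 5.e-04  3.e-04 -1.e+00] F [ 0.09 -0.36  2.69] T [0.054 0.096 0.016] gap 0.0108 q [ 0.11  0.4   0.05  1.22  0.   -0.93]
dp tool [ 0.0003 -0.0002  0.0005]
```

Request:
play_rows(
  steps=[
    {"claw":255,"dp":[0.0003,-0.0001,0.0005],"angular":[0,0,0]},
    {"claw":255,"dp":[0,0,0],"angular":[0,0,2]},
    {"claw":255,"dp":[0,0,0],"angular":[0,0,2]},
    {"claw":255,"dp":[0,0,0],"angular":[0,0,2]},
    {"claw":255,"dp":[0,0,0.0],"angular":[0,0,2]},
    {"claw":255,"dp":[0,0,0.0],"angular":[0,0,2]},
    {"claw":255,"dp":[0,0,0],"angular":[0,0,2]},
    {"claw":255,"dp":[0,0,0],"angular":[0,0,0]},
  ],
)

```text
clock: 18.97
tcp_pos: [0.5937, 0.1479, 0.1901]
orientation: [0.0, -0.407, 0.914, -0.0]
wrist_force: [0.3, -0.4, 1.9]
finger_gap: 0.0107
```

Request:
play_rows(
  steps=[
    {"claw":255,"dp":[0,0,0],"angular":[0,0,2]},
    {"claw":255,"dp":[0,0,0],"angular":[0,0,2]},
    {"claw":255,"dp":[0,0,0],"angular":[0,0,2]},
    {"claw":255,"dp":[0,0,0],"angular":[0,0,2]},
    {"claw":255,"dp":[0,0,0.0],"angular":[0,0,2]},
    {"claw":255,"dp":[0,0,0.0],"angular":[0,0,2]},
    {"claw":255,"dp":[0,0,0],"angular":[0,0,0]},
    {"claw":255,"dp":[0,0,0],"angular":[0,0,0]},
  ],
)

```text
clock: 19.63
tcp_pos: [0.5935, 0.1479, 0.1894]
orientation: [-0.0, -0.31, 0.951, 0.0]
wrist_force: [0.6, 0.2, -1.0]
finger_gap: 0.0111
```

```bash
python3 go.py .5938 .148 .19
```

```text
t 19.63 tcp [0.5935 0.1479 0.1894] yaw_y 126.14 z [-5.e-04  0.e+00 -1.e+00] F [ 0.65  0.24 -0.97] T [ 0.058 -0.093 -0.011] gap 0.0111 q [ 0.11  0.4   0.05  1.22  0.   -0.52]
dp tool [-0.0004 -0.0001 -0.0006]
```

Request:
play_rows(
  steps=[
    {"claw":255,"dp":[0,0,0.0004],"angular":[0,0,0]},
    {"claw":255,"dp":[0,0,0.0004],"angular":[0,0,0]},
    {"claw":255,"dp":[0,0,0],"angular":[0,0,0]},
    {"claw":255,"dp":[0,0,0],"angular":[0,0,0]},
    {"claw":255,"dp":[0,0,0.0],"angular":[0,0,0]},
    {"claw":255,"dp":[0,0,0.0],"angular":[0,0,0]},
    {"claw":255,"dp":[0,0,0],"angular":[0,0,0]},
    {"claw":255,"dp":[0,0,0],"angular":[0,0,0]},
  ],
)

```text
clock: 20.3
tcp_pos: [0.5935, 0.1479, 0.1889]
orientation: [-0.0, -0.309, 0.951, 0.0]
wrist_force: [-0.5, 0.1, -1.1]
finger_gap: 0.0111
```

```bash
python3 go.py .5938 .148 .178
```

```text
t 20.3 tcp [0.5935 0.1479 0.1889] yaw_y 126.05 z [-1.e-04  1.e-04 -1.e+00] F [-0.5   0.06 -1.07] T [ 0.053 -0.061  0.002] gap 0.0111 q [ 0.11  0.4   0.05  1.22  0.   -0.52]
dp tool [-0.0003 -0.0001  0.0109]
```

Request:
play_rows(
  steps=[
    {"claw":255,"dp":[0,0,0.0005],"angular":[0,0,0]},
    {"claw":255,"dp":[0,0,0.0005],"angular":[0,0,0]},
    {"claw":255,"dp":[0,0,0.0005],"angular":[0,0,0]},
    {"claw":255,"dp":[0,0,0.0005],"angular":[0,0,0]},
    {"claw":255,"dp":[0,0,0.0],"angular":[0,0,0]},
    {"claw":255,"dp":[0,0,0.0],"angular":[0,0,0]},
    {"claw":255,"dp":[0,0,0],"angular":[0,0,0]},
    {"claw":255,"dp":[0,0,0],"angular":[0,0,0]},
  ],
)

```text
clock: 20.97
tcp_pos: [0.5936, 0.1479, 0.1871]
orientation: [0.0, -0.309, 0.951, 0.0]
wrist_force: [0.3, 0.6, 1.4]
finger_gap: 0.0109
```

Request:
play_rows(
  steps=[
    {"claw":255,"dp":[0,0,0.0007],"angular":[0,0,0]},
    {"claw":255,"dp":[0,0,0.0007],"angular":[0,0,0]},
    {"claw":255,"dp":[0,0,0.0007],"angular":[0,0,0]},
    {"claw":255,"dp":[0,0,0.0007],"angular":[0,0,0]},
    {"claw":255,"dp":[0,0,0.0],"angular":[0,0,0]},
    {"claw":255,"dp":[0,0,0.0],"angular":[0,0,0]},
    {"claw":255,"dp":[0,0,0],"angular":[0,0,0]},
    {"claw":255,"dp":[0,0,0],"angular":[0,0,0]},
  ],
)

```text
clock: 21.63
tcp_pos: [0.5936, 0.1479, 0.1842]
orientation: [0.0, -0.309, 0.951, 0.0]
wrist_force: [-0.3, 0.5, 1.9]
finger_gap: 0.0108
```

```bash
python3 go.py .5938 .148 .178
```

```text
t 21.63 tcp [0.5936 0.1479 0.1842] yaw_y 126.05 z [ 2.e-04  1.e-04 -1.e+00] F [-0.33  0.5   1.94] T [ 0.123  0.041 -0.015] gap 0.0108 q [ 0.11  0.4   0.04  1.21  0.   -0.52]
dp tool [-0.0002  0.      0.0062]
```

Request:
play_rows(
  steps=[
    {"claw":255,"dp":[0,0,0.0007],"angular":[0,0,0]},
    {"claw":255,"dp":[0,0,0.0007],"angular":[0,0,0]},
    {"claw":255,"dp":[0,0,0.0007],"angular":[0,0,0]},
    {"claw":255,"dp":[0,0,0.0007],"angular":[0,0,0]},
    {"claw":255,"dp":[0,0,0.0007],"angular":[0,0,0]},
    {"claw":255,"dp":[0,0,0.0],"angular":[0,0,0]},
    {"claw":255,"dp":[0,0,0],"angular":[0,0,0]},
    {"claw":255,"dp":[0,0,0],"angular":[0,0,0]},
  ],
)

```text
clock: 22.3
tcp_pos: [0.5936, 0.1479, 0.1808]
orientation: [0.0, -0.309, 0.951, 0.0]
wrist_force: [-0.5, 0.1, 4.5]
finger_gap: 0.011
```

Request:
play_rows(
  steps=[
    {"claw":255,"dp":[0,0,0.0006],"angular":[0,0,0]},
    {"claw":255,"dp":[0,0,0.0006],"angular":[0,0,0]},
    {"claw":255,"dp":[0,0,0.0006],"angular":[0,0,0]},
    {"claw":255,"dp":[0,0,0.0004],"angular":[0,0,0]},
    {"claw":255,"dp":[0,0,0.0],"angular":[0,0,0]},
    {"claw":255,"dp":[0,0,0.0],"angular":[0,0,0]},
    {"claw":255,"dp":[0,0,0],"angular":[0,0,0]},
    {"claw":255,"dp":[0,0,0],"angular":[0,0,0]},
  ],
)

```text
clock: 22.97
tcp_pos: [0.5937, 0.1479, 0.1788]
orientation: [0.0, -0.309, 0.951, 0.0]
wrist_force: [-0.1, 0.7, 4.4]
finger_gap: 0.0107
```

```bash
python3 go.py .5938 .148 .178
```

```text
t 22.97 tcp [0.5937 0.1479 0.1788] yaw_y 126.05 z [ 5.e-04  2.e-04 -1.e+00] F [-0.11  0.65  4.37] T [ 0.103  0.17  -0.05 ] gap 0.0107 q [ 0.11  0.41  0.03  1.2   0.   -0.52]
dp tool [-0.0001  0.      0.0008]
```

Request:
play_rows(
  steps=[
    {"claw":255,"dp":[0,0,0.0004],"angular":[0,0,0]},
    {"claw":255,"dp":[0,0,0.0004],"angular":[0,0,0]},
    {"claw":255,"dp":[0,0,0],"angular":[0,0,0]},
    {"claw":255,"dp":[0,0,0],"angular":[0,0,0]},
    {"claw":255,"dp":[0,0,0.0],"angular":[0,0,0]},
    {"claw":255,"dp":[0,0,0.0],"angular":[0,0,0]},
    {"claw":255,"dp":[0,0,0],"angular":[0,0,0]},
    {"claw":255,"dp":[0,0,0],"angular":[0,0,0]},
  ],
)

```text
clock: 23.63
tcp_pos: [0.5937, 0.1479, 0.1781]
orientation: [0.0, -0.309, 0.951, 0.0]
wrist_force: [0.3, -0.1, 6.3]
finger_gap: 0.0108
```

```bash
python3 go.py .5938 .148 .178;python3 - <<'E'
from h import *
p,d=env.read_camera("scene");cv2.imwrite("pics/l2.png",cv2.resize(p[100:200,370:470,::-1],None,fx=6,fy=6,interpolation=2))
for z in(.189,.182,.196,.126):print(z,(proj("scene",np.array([.5938,.148,z]))-[370,100])*6)
E
```

```text
t 23.63 tcp [0.5937 0.1479 0.1781] yaw_y 126.05 z [ 6.e-04  2.e-04 -1.e+00] F [ 0.3  -0.07  6.33] T [ 0.1    0.227 -0.056] gap 0.0108 q [ 0.11  0.41  0.03  1.19  0.   -0.52]
dp tool [-0.0001  0.      0.0001]
0.189 [306.98114164 251.64679815]
0.182 [305.0474348  267.34036885]
0.196 [308.92924293 235.83640508]
0.126 [290.07738487 388.83424375]
```

View pics/l2.png

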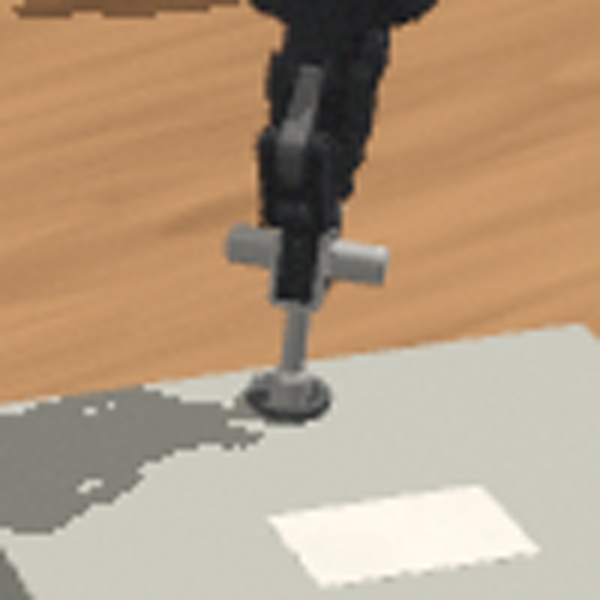

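Bar centre at crop (307,253) against 252 predicted for home, and the sleeve stands only about 8 mm above the flange. I'll make one light push to confirm the floor.

Request:
play_rows(
  steps=[
    {"claw":255,"dp":[0,0,0.0003],"angular":[0,0,0]},
    {"claw":255,"dp":[0,0,0.0003],"angular":[0,0,0]},
    {"claw":255,"dp":[0,0,0],"angular":[0,0,0]},
    {"claw":255,"dp":[0,0,0],"angular":[0,0,0]},
    {"claw":255,"dp":[0,0,0.0],"angular":[0,0,0]},
    {"claw":255,"dp":[0,0,0.0],"angular":[0,0,0]},
    {"claw":255,"dp":[0,0,0],"angular":[0,0,0]},
    {"claw":255,"dp":[0,0,0],"angular":[0,0,0]},
  ],
)

```text
clock: 24.35
tcp_pos: [0.5937, 0.1479, 0.1778]
orientation: [0.0, -0.309, 0.951, -0.0]
wrist_force: [-0.7, 0.5, 6.7]
finger_gap: 0.0107
```

```bash
python3 go.py .5938 .148 .178
```

```text
t 24.35 tcp [0.5937 0.1479 0.1778] yaw_y 126.05 z [ 9.e-04  2.e-04 -1.e+00] F [-0.74  0.5   6.75] T [ 0.095  0.294 -0.011] gap 0.0107 q [ 0.11  0.41  0.03  1.19  0.   -0.52]
dp tool [-0.0001  0.     -0.0002]
```

Request:
play_rows(
  steps=[
    {"claw":255,"dp":[0,0,-0.0003],"angular":[0,0,4]},
    {"claw":255,"dp":[0,0,0],"angular":[0,0,5]},
    {"claw":255,"dp":[0,0,0],"angular":[0,0,5]},
    {"claw":255,"dp":[0,0,0],"angular":[0,0,5]},
    {"claw":255,"dp":[0,0,0],"angular":[0,0,5]},
    {"claw":255,"dp":[0,0,0],"angular":[0,0,5]},
    {"claw":255,"dp":[0,0,0],"angular":[0,0,5]},
    {"claw":255,"dp":[0,0,0],"angular":[0,0,4]},
  ],
)

```text
clock: 25.02
tcp_pos: [0.5933, 0.1479, 0.1777]
orientation: [-0.0, 0.019, 1.0, 0.0]
wrist_force: [-2.5, 0.7, 6.6]
finger_gap: 0.0109
```

```bash
python3 go.py .5938 .148 .178
```

```text
t 25.02 tcp [0.5933 0.1479 0.1777] yaw_y 87.83 z [-2.e-04  0.e+00 -1.e+00] F [-2.51  0.65  6.56] T [0.016 0.466 0.033] gap 0.0109 q [0.11 0.41 0.03 1.19 0.   0.15]
dp tool [-0.0005  0.0001 -0.0003]
```

Request:
play_rows(
  steps=[
    {"claw":255,"dp":[0,0,0],"angular":[0,0,5]},
    {"claw":255,"dp":[0,0,0],"angular":[0,0,5]},
    {"claw":255,"dp":[0,0,0],"angular":[0,0,5]},
    {"claw":255,"dp":[0,0,0],"angular":[0,0,5]},
    {"claw":255,"dp":[0,0,0],"angular":[0,0,5]},
    {"claw":255,"dp":[0,0,0],"angular":[0,0,5]},
    {"claw":255,"dp":[0,0,0],"angular":[0,0,3]},
    {"claw":255,"dp":[0,0,0],"angular":[0,0,0]},
  ],
)

```text
clock: 25.68
tcp_pos: [0.5929, 0.1481, 0.1777]
orientation: [-0.0, 0.301, 0.954, 0.0]
wrist_force: [-2.9, 0.3, 7.1]
finger_gap: 0.0107
```

```bash
python3 go.py .5938 .148 .178
```

```text
t 25.68 tcp [0.5929 0.1481 0.1777] yaw_y 54.94 z [-9.e-04  4.e-04 -1.e+00] F [-2.87  0.28  7.1 ] T [0.161 0.743 0.   ] gap 0.0107 q [0.11 0.41 0.03 1.19 0.   0.73]
dp tool [-0.0008  0.0004 -0.0003]
```

Request:
play_rows(
  steps=[
    {"claw":255,"dp":[-0.0005,0.0003,-0.0002],"angular":[0,0,2]},
    {"claw":255,"dp":[0,0,0],"angular":[0,0,2]},
    {"claw":255,"dp":[0,0,0],"angular":[0,0,2]},
    {"claw":255,"dp":[0,0,0],"angular":[0,0,2]},
    {"claw":255,"dp":[0,0,0],"angular":[0,0,2]},
    {"claw":255,"dp":[0,0,0],"angular":[0,0,0]},
    {"claw":255,"dp":[0,0,0],"angular":[0,0,0]},
    {"claw":255,"dp":[0,0,0],"angular":[0,0,0]},
  ],
)

```text
clock: 26.35
tcp_pos: [0.593, 0.1481, 0.1777]
orientation: [-0.001, 0.382, 0.924, -0.0]
wrist_force: [-3.0, 0.9, 6.8]
finger_gap: 0.0112
```

```bash
python3 go.py .5938 .148 .178
```

```text
t 26.35 tcp [0.593  0.1481 0.1777] yaw_y 45.07 z [-1.9e-03  6.0e-04 -1.0e+00] F [-3.01  0.94  6.76] T [0.252 0.841 0.032] gap 0.0112 q [0.11 0.41 0.03 1.2  0.   0.9 ]
dp tool [-0.0006  0.0004 -0.0003]
```

Request:
play_rows(
  steps=[
    {"claw":255,"dp":[0,0,0],"angular":[0,0,2]},
    {"claw":255,"dp":[0,0,0],"angular":[0,0,2]},
    {"claw":255,"dp":[0,0,0],"angular":[0,0,0]},
    {"claw":255,"dp":[0,0,0],"angular":[0,0,0]},
    {"claw":255,"dp":[0,0,0],"angular":[0,0,0]},
    {"claw":255,"dp":[0,0,0],"angular":[0,0,0]},
    {"claw":255,"dp":[0,0,0],"angular":[0,0,0]},
    {"claw":255,"dp":[0,0,0],"angular":[0,0,0]},
  ],
)

```text
clock: 27.02
tcp_pos: [0.593, 0.1482, 0.1777]
orientation: [-0.001, 0.414, 0.91, -0.0]
wrist_force: [-3.0, 0.6, 7.3]
finger_gap: 0.011
```

```bash
python3 go.py .5938 .148 .178
```

```text
t 27.02 tcp [0.593  0.1482 0.1777] yaw_y 41.07 z [-2.e-03  7.e-04 -1.e+00] F [-3.    0.6   7.32] T [0.375 0.914 0.069] gap 0.011 q [0.11 0.41 0.03 1.2  0.   0.97]
dp tool [-0.0007  0.0005 -0.0003]
```

Request:
play_rows(
  steps=[
    {"claw":255,"dp":[0,0,-0.0002],"angular":[0,0,1.5]},
    {"claw":255,"dp":[0,0,0],"angular":[0,0,1.5]},
    {"claw":255,"dp":[0,0,0],"angular":[0,0,0]},
    {"claw":255,"dp":[0,0,0],"angular":[0,0,0]},
    {"claw":255,"dp":[0,0,0],"angular":[0,0,0]},
    {"claw":255,"dp":[0,0,0],"angular":[0,0,0]},
    {"claw":255,"dp":[0,0,0],"angular":[0,0,0]},
    {"claw":255,"dp":[0,0,0],"angular":[0,0,0]},
  ],
)

```text
clock: 27.68
tcp_pos: [0.593, 0.1482, 0.1777]
orientation: [-0.001, 0.438, 0.899, -0.0]
wrist_force: [-3.5, 1.5, 6.1]
finger_gap: 0.0111
```

```bash
python3 go.py .5938 .148 .178
```

```text
t 27.68 tcp [0.593  0.1482 0.1777] yaw_y 38.08 z [-2.2e-03  7.0e-04 -1.0e+00] F [-3.53  1.5   6.08] T [ 0.36   0.918 -0.021] gap 0.0111 q [0.11 0.41 0.03 1.2  0.   1.02]
dp tool [-0.0007  0.0005 -0.0003]
```

Request:
play_rows(
  steps=[
    {"claw":255,"dp":[0,0,0],"angular":[0,0,1.5]},
    {"claw":255,"dp":[0,0,0],"angular":[0,0,1.5]},
    {"claw":255,"dp":[0,0,0],"angular":[0,0,0]},
    {"claw":255,"dp":[0,0,0],"angular":[0,0,0]},
    {"claw":255,"dp":[0,0,0],"angular":[0,0,0]},
    {"claw":255,"dp":[0,0,0],"angular":[0,0,0]},
    {"claw":255,"dp":[0,0,0],"angular":[0,0,0]},
    {"claw":255,"dp":[0,0,0],"angular":[0,0,0]},
  ],
)

```text
clock: 28.35
tcp_pos: [0.593, 0.1483, 0.1777]
orientation: [-0.001, 0.461, 0.887, -0.0]
wrist_force: [-4.3, 1.4, 6.1]
finger_gap: 0.0111
```

```bash
python3 go.py .5938 .148 .178
```

```text
t 28.35 tcp [0.593  0.1483 0.1777] yaw_y 35.08 z [-2.2e-03  8.0e-04 -1.0e+00] F [-4.35  1.43  6.13] T [0.387 0.84  0.074] gap 0.0111 q [0.11 0.41 0.03 1.2  0.   1.07]
dp tool [-0.0007  0.0005 -0.0003]
```

Request:
play_rows(
  steps=[
    {"claw":255,"dp":[-0.0003,0.0004,-0.0002],"angular":[0,0,1.5]},
    {"claw":255,"dp":[0,0,0],"angular":[0,0,1.5]},
    {"claw":255,"dp":[0,0,0],"angular":[0,0,0]},
    {"claw":255,"dp":[0,0,0],"angular":[0,0,0]},
    {"claw":255,"dp":[0,0,0],"angular":[0,0,0]},
    {"claw":255,"dp":[0,0,0],"angular":[0,0,0]},
    {"claw":255,"dp":[0,0,0],"angular":[0,0,0]},
    {"claw":255,"dp":[0,0,0],"angular":[0,0,0]},
  ],
)

```text
clock: 29.02
tcp_pos: [0.5932, 0.1483, 0.1777]
orientation: [-0.001, 0.484, 0.875, -0.0]
wrist_force: [-3.7, 1.0, 5.5]
finger_gap: 0.0114
```

```bash
python3 go.py .5938 .148 .178
```

```text
t 29.02 tcp [0.5932 0.1483 0.1777] yaw_y 32.08 z [-2.9e-03  9.0e-04 -1.0e+00] F [-3.73  0.97  5.46] T [0.424 0.966 0.034] gap 0.0114 q [0.11 0.41 0.03 1.2  0.   1.12]
dp tool [-0.0006  0.0004 -0.0003]
```

Request:
play_rows(
  steps=[
    {"claw":255,"dp":[0,0,0],"angular":[0,0,1.5]},
    {"claw":255,"dp":[0,0,0],"angular":[0,0,1.5]},
    {"claw":255,"dp":[0,0,0],"angular":[0,0,0]},
    {"claw":255,"dp":[0,0,0],"angular":[0,0,0]},
    {"claw":255,"dp":[0,0,0],"angular":[0,0,0]},
    {"claw":255,"dp":[0,0,0],"angular":[0,0,0]},
    {"claw":255,"dp":[0,0,0],"angular":[0,0,0]},
    {"claw":255,"dp":[0,0,0],"angular":[0,0,0]},
  ],
)

```text
clock: 29.68
tcp_pos: [0.5931, 0.1483, 0.1777]
orientation: [-0.002, 0.507, 0.862, -0.0]
wrist_force: [-3.4, 0.8, 5.4]
finger_gap: 0.0108
```

```bash
python3 go.py .5938 .148 .178
```

```text
t 29.68 tcp [0.5931 0.1483 0.1777] yaw_y 29.08 z [-2.9e-03  9.0e-04 -1.0e+00] F [-3.43  0.79  5.35] T [ 0.382  0.979 -0.025] gap 0.0108 q [0.11 0.41 0.03 1.2  0.   1.18]
dp tool [-0.0006  0.0005 -0.0003]
```

Request:
play_rows(
  steps=[
    {"claw":255,"dp":[0,0,0],"angular":[0,0,1.5]},
    {"claw":255,"dp":[0,0,0],"angular":[0,0,1.5]},
    {"claw":255,"dp":[0,0,0],"angular":[0,0,0]},
    {"claw":255,"dp":[0,0,0],"angular":[0,0,0]},
    {"claw":255,"dp":[0,0,0],"angular":[0,0,0]},
    {"claw":255,"dp":[0,0,0],"angular":[0,0,0]},
    {"claw":255,"dp":[0,0,0],"angular":[0,0,0]},
    {"claw":255,"dp":[0,0,0],"angular":[0,0,0]},
  ],
)

```text
clock: 30.35
tcp_pos: [0.5931, 0.1484, 0.1777]
orientation: [-0.002, 0.529, 0.848, -0.0]
wrist_force: [-3.6, 2.8, 5.6]
finger_gap: 0.0111
```

```bash
python3 go.py; python3 - <<'E'
from h import *
for i in range(5):
    env.read_camera("top");s=env.get_state();print(np.round(s["ft_torque"],3),np.round(s["tau"][5],4))
E
```

```text
t 30.35 tcp [0.5931 0.1484 0.1777] yaw_y 26.09 z [-0.003  0.001 -1.   ] F [-3.59  2.75  5.62] T [0.416 1.014 0.018] gap 0.0111 q [0.11 0.41 0.03 1.2  0.   1.23]
[0.418 1.031 0.028] 0.0206
[0.499 1.04  0.066] 0.0205
[ 0.392  1.023 -0.005] 0.0205
[0.456 1.015 0.011] 0.0205
[0.441 0.945 0.025] 0.0205
```

Joint 6's torque is a clean signal: 0.02 N m, drag only. I'll carry on in small steps while watching it.

Request:
play_rows(
  steps=[
    {"claw":255,"dp":[0,0,0],"angular":[0,0,1.5]},
    {"claw":255,"dp":[0,0,0],"angular":[0,0,1.5]},
    {"claw":255,"dp":[0,0,0],"angular":[0,0,0]},
    {"claw":255,"dp":[0,0,0],"angular":[0,0,0]},
    {"claw":255,"dp":[0,0,0],"angular":[0,0,0]},
    {"claw":255,"dp":[0,0,0],"angular":[0,0,0]},
    {"claw":255,"dp":[0,0,0],"angular":[0,0,0]},
    {"claw":255,"dp":[0,0,0],"angular":[0,0,0]},
  ],
)

```text
clock: 31.27
tcp_pos: [0.5931, 0.1484, 0.1777]
orientation: [-0.002, 0.551, 0.834, -0.0]
wrist_force: [-3.5, 1.5, 5.4]
finger_gap: 0.0108
```

```bash
sed -i 's/"q",/"tau6",round(s["tau"][5],4),"q",/' go.py && python3 go.py
```

```text
t 31.27 tcp [0.5931 0.1484 0.1777] yaw_y 23.08 z [-0.0031  0.0011 -1.    ] F [-3.54  1.48  5.39] T [0.432 1.026 0.011] gap 0.0108 tau6 0.0202 q [0.11 0.41 0.03 1.2  0.   1.28]
```

Request:
play_rows(
  steps=[
    {"claw":255,"dp":[0,0,0],"angular":[0,0,1.5]},
    {"claw":255,"dp":[0,0,0],"angular":[0,0,1.0]},
    {"claw":255,"dp":[0,0,0],"angular":[0,0,0]},
    {"claw":255,"dp":[0,0,0],"angular":[0,0,0]},
    {"claw":255,"dp":[0,0,0],"angular":[0,0,0]},
    {"claw":255,"dp":[0,0,0],"angular":[0,0,0]},
    {"claw":255,"dp":[0,0,0],"angular":[0,0,0]},
    {"claw":255,"dp":[0,0,0],"angular":[0,0,0]},
  ],
)

```text
clock: 31.93
tcp_pos: [0.5931, 0.1484, 0.1777]
orientation: [-0.002, 0.569, 0.822, -0.0]
wrist_force: [-3.7, 1.3, 6.1]
finger_gap: 0.0109
```

```bash
python3 go.py
```

```text
t 31.93 tcp [0.5931 0.1484 0.1777] yaw_y 20.59 z [-0.003   0.0011 -1.    ] F [-3.73  1.27  6.1 ] T [0.489 1.086 0.042] gap 0.0109 tau6 0.0246 q [0.11 0.41 0.03 1.2  0.   1.32]
```

Request:
play_rows(
  steps=[
    {"claw":255,"dp":[0,0,0],"angular":[0,0,1.5]},
    {"claw":255,"dp":[0,0,0],"angular":[0,0,1.0]},
    {"claw":255,"dp":[0,0,0],"angular":[0,0,0]},
    {"claw":255,"dp":[0,0,0],"angular":[0,0,0]},
    {"claw":255,"dp":[0,0,0],"angular":[0,0,0]},
    {"claw":255,"dp":[0,0,0],"angular":[0,0,0]},
    {"claw":255,"dp":[0,0,0],"angular":[0,0,0]},
    {"claw":255,"dp":[0,0,0],"angular":[0,0,0]},
  ],
)

```text
clock: 32.6
tcp_pos: [0.5931, 0.1484, 0.1777]
orientation: [-0.002, 0.587, 0.809, -0.0]
wrist_force: [-2.6, 1.0, 5.7]
finger_gap: 0.0112
```

```bash
python3 go.py; python3 - <<'E'
from h import *
p,d=env.read_camera("scene");t,dt=env.read_camera("top")
a=cv2.resize(p[110:180,380:460,::-1],(400,350),interpolation=2);b=cv2.resize(t[150:220,165:245,::-1],(400,350),interpolation=2)
cv2.imwrite("pics/l3.png",np.hstack([a,b]))
E
```

```text
t 32.6 tcp [0.5931 0.1484 0.1777] yaw_y 18.09 z [-0.003   0.0012 -1.    ] F [-2.59  0.99  5.66] T [0.497 1.042 0.015] gap 0.0112 tau6 0.0244 q [0.11 0.41 0.03 1.2  0.   1.37]
```

View pics/l3.png

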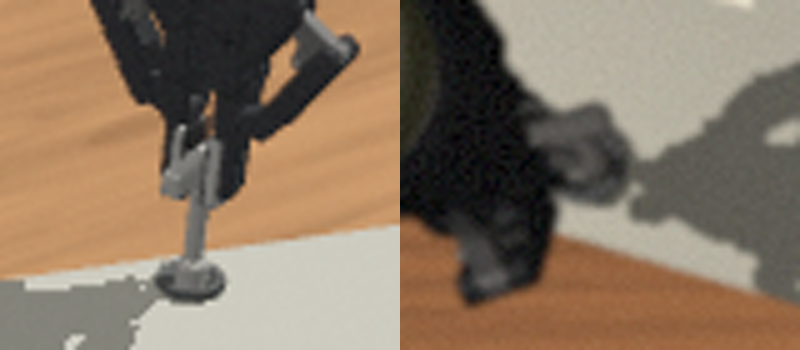

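Sleeve top at crop y≈262 (full row 162.4), which matches home. I'll check the bar's direction against the gripper numerically: its near end is at crop (178,183), full (415.6,146.6).

```bash
python3 - <<'E'
from h import *
c=np.array([.5932,.1483,.189])
for yaw in(18,25,32,40,60,126):
    a=np.radians(yaw);u=np.array([-np.sin(a),np.cos(a),0])
    print(yaw,[((proj("scene",c+k*.032*u)-[380,110])*5).round(0) for k in(-1,1)])
for z in(.134,.147):print(z,(proj("scene",np.array([.5935,.148,z]))-[380,110])*5)
E
python3 -c "
import cv2;a=cv2.imread('pics/l3.png')[90:310,100:300];cv2.imwrite('pics/l4.png',cv2.resize(a,(600,660)[::1],interpolation=2)[:600])"
```

```text
18 [array([171., 183.]), array([239., 136.])]
25 [array([178., 185.]), array([232., 134.])]
32 [array([186., 187.]), array([224., 132.])]
40 [array([196., 189.]), array([215., 131.])]
60 [array([220., 190.]), array([192., 129.])]
126 [array([273., 170.]), array([140., 148.])]
0.134 [193.05745318 259.66992335]
0.147 [195.90928467 236.50082877]
```

View pics/l4.png

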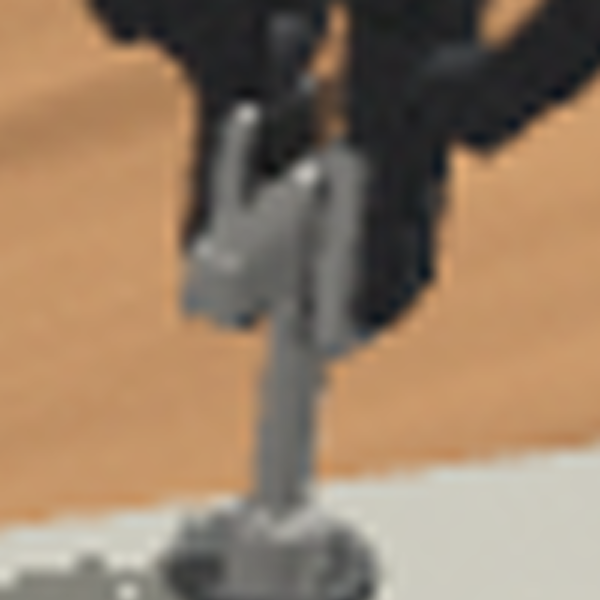

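The bar's near end is at (172,183), matching yaw 18°, so the key did turn with the gripper while home (sleeve top at the home height). I'll feel for the stop in finer steps.

Request:
play_rows(
  steps=[
    {"claw":255,"dp":[0,0,0],"angular":[0,0,1.0]},
    {"claw":255,"dp":[0,0,0],"angular":[0,0,1.0]},
    {"claw":255,"dp":[0,0,0],"angular":[0,0,0]},
    {"claw":255,"dp":[0,0,0],"angular":[0,0,0]},
    {"claw":255,"dp":[0,0,0],"angular":[0,0,0]},
    {"claw":255,"dp":[0,0,0],"angular":[0,0,0]},
    {"claw":255,"dp":[0,0,0],"angular":[0,0,0]},
    {"claw":255,"dp":[0,0,0],"angular":[0,0,0]},
  ],
)

```text
clock: 33.37
tcp_pos: [0.5931, 0.1485, 0.1778]
orientation: [-0.002, 0.601, 0.799, -0.0]
wrist_force: [-3.5, 2.0, 6.0]
finger_gap: 0.0109
```

```bash
python3 go.py
```

```text
t 33.37 tcp [0.5931 0.1485 0.1778] yaw_y 16.09 z [-0.0029  0.0012 -1.    ] F [-3.53  2.    6.  ] T [ 0.523  1.038 -0.004] gap 0.0109 tau6 0.0251 q [0.11 0.41 0.03 1.2  0.   1.4 ]
```

Request:
play_rows(
  steps=[
    {"claw":255,"dp":[0,0,0],"angular":[0,0,1.0]},
    {"claw":255,"dp":[0,0,0],"angular":[0,0,1.0]},
    {"claw":255,"dp":[0,0,0],"angular":[0,0,0]},
    {"claw":255,"dp":[0,0,0],"angular":[0,0,0]},
    {"claw":255,"dp":[0,0,0],"angular":[0,0,0]},
    {"claw":255,"dp":[0,0,0],"angular":[0,0,0]},
    {"claw":255,"dp":[0,0,0],"angular":[0,0,0]},
    {"claw":255,"dp":[0,0,0],"angular":[0,0,0]},
  ],
)

```text
clock: 34.03
tcp_pos: [0.5931, 0.1485, 0.1777]
orientation: [-0.002, 0.615, 0.788, -0.0]
wrist_force: [-3.4, 2.3, 5.7]
finger_gap: 0.0111
```

```bash
python3 go.py
```

```text
t 34.03 tcp [0.5931 0.1485 0.1777] yaw_y 14.09 z [-0.003   0.0012 -1.    ] F [-3.44  2.26  5.66] T [0.534 1.065 0.038] gap 0.0111 tau6 0.0248 q [0.11 0.41 0.03 1.2  0.   1.44]
```

Request:
play_rows(
  steps=[
    {"claw":255,"dp":[0,0,-0.0002],"angular":[0,0,1.0]},
    {"claw":255,"dp":[0,0,0],"angular":[0,0,1.0]},
    {"claw":255,"dp":[0,0,0],"angular":[0,0,1.0]},
    {"claw":255,"dp":[0,0,0],"angular":[0,0,1.0]},
    {"claw":255,"dp":[0,0,0],"angular":[0,0,0]},
    {"claw":255,"dp":[0,0,0],"angular":[0,0,0]},
    {"claw":255,"dp":[0,0,0],"angular":[0,0,0]},
    {"claw":255,"dp":[0,0,0],"angular":[0,0,0]},
  ],
)

```text
clock: 34.7
tcp_pos: [0.5933, 0.1484, 0.1777]
orientation: [-0.001, 0.642, 0.766, -0.0]
wrist_force: [-4.9, 2.4, 4.6]
finger_gap: 0.0107
```

```bash
python3 go.py
```

```text
t 34.7 tcp [0.5933 0.1484 0.1777] yaw_y 10.05 z [-0.0028  0.0011 -1.    ] F [-4.91  2.43  4.57] T [0.72  1.297 0.084] gap 0.0107 tau6 0.0969 q [0.11 0.41 0.03 1.2  0.   1.51]
```

Request:
play_rows(
  steps=[
    {"claw":255,"dp":[0,0,0],"angular":[0,0,1.0]},
    {"claw":255,"dp":[0,0,0],"angular":[0,0,1.0]},
    {"claw":255,"dp":[0,0,0],"angular":[0,0,1.0]},
    {"claw":255,"dp":[0,0,0],"angular":[0,0,0]},
    {"claw":255,"dp":[0,0,0],"angular":[0,0,0]},
    {"claw":255,"dp":[0,0,0],"angular":[0,0,0]},
    {"claw":255,"dp":[0,0,0],"angular":[0,0,0]},
    {"claw":255,"dp":[0,0,0],"angular":[0,0,0]},
  ],
)

```text
clock: 35.37
tcp_pos: [0.5933, 0.1484, 0.1778]
orientation: [-0.001, 0.662, 0.749, -0.0]
wrist_force: [-4.1, 2.0, 4.9]
finger_gap: 0.0108
```

```bash
python3 go.py
```

```text
t 35.37 tcp [0.5933 0.1484 0.1778] yaw_y 7.06 z [-0.0027  0.0011 -1.    ] F [-4.06  1.99  4.87] T [0.721 1.193 0.182] gap 0.0108 tau6 0.1317 q [0.11 0.41 0.03 1.2  0.   1.56]
```

Joint 6's torque now climbs to 0.13 N m, well above the drag: this is the locked stop. I'll back off within the play and pull the key out.

Request:
play_rows(
  steps=[
    {"claw":255,"dp":[0,0,-0.0002],"angular":[0,0,-2.0]},
    {"claw":255,"dp":[0,0,0],"angular":[0,0,-2.0]},
    {"claw":255,"dp":[0,0,0],"angular":[0,0,-2.0]},
    {"claw":255,"dp":[0,0,0],"angular":[0,0,0]},
    {"claw":255,"dp":[0,0,0],"angular":[0,0,0]},
    {"claw":255,"dp":[0,0,0],"angular":[0,0,0]},
    {"claw":255,"dp":[0,0,0],"angular":[0,0,0]},
    {"claw":255,"dp":[0,0,0],"angular":[0,0,0]},
  ],
)

```text
clock: 36.03
tcp_pos: [0.5934, 0.1484, 0.1778]
orientation: [-0.001, 0.622, 0.783, -0.0]
wrist_force: [-4.1, 3.1, 5.0]
finger_gap: 0.0111
```

```bash
python3 go.py .5937 .148 .19
```

```text
t 36.03 tcp [0.5934 0.1484 0.1778] yaw_y 13.04 z [-0.0027  0.0011 -1.    ] F [-4.14  3.06  4.95] T [ 0.711  1.175 -0.034] gap 0.0111 tau6 0.013 q [0.11 0.41 0.03 1.2  0.   1.46]
dp tool [-0.0004  0.0002 -0.0122]
```

Request:
play_rows(
  steps=[
    {"claw":255,"dp":[0,0,-0.0008],"angular":[0,0,0]},
    {"claw":255,"dp":[0,0,-0.0008],"angular":[0,0,0]},
    {"claw":255,"dp":[0,0,-0.0008],"angular":[0,0,0]},
    {"claw":255,"dp":[0,0,-0.0008],"angular":[0,0,0]},
    {"claw":255,"dp":[0,0,0],"angular":[0,0,0]},
    {"claw":255,"dp":[0,0,0],"angular":[0,0,0]},
    {"claw":255,"dp":[0,0,0],"angular":[0,0,0]},
    {"claw":255,"dp":[0,0,0],"angular":[0,0,0]},
  ],
)

```text
clock: 36.7
tcp_pos: [0.5934, 0.148, 0.1802]
orientation: [-0.002, 0.622, 0.783, -0.001]
wrist_force: [-4.6, 3.5, -4.6]
finger_gap: 0.0111
```

```bash
python3 go.py .5937 .148 .19
```

```text
t 36.7 tcp [0.5934 0.148  0.1802] yaw_y 13.05 z [-3.6e-03  5.0e-04 -1.0e+00] F [-4.63  3.48 -4.56] T [1.007 1.135 0.009] gap 0.0111 tau6 0.026 q [0.11 0.41 0.04 1.2  0.   1.46]
dp tool [-0.0001  0.0003 -0.0098]
```

Request:
play_rows(
  steps=[
    {"claw":255,"dp":[0.0005,-0.0003,-0.0005],"angular":[0,0,0]},
    {"claw":255,"dp":[0,0,-0.0015],"angular":[0,0,0]},
    {"claw":255,"dp":[0,0,-0.0015],"angular":[0,0,0]},
    {"claw":255,"dp":[0,0,-0.0015],"angular":[0,0,0]},
    {"claw":255,"dp":[0,0,-0.0015],"angular":[0,0,0]},
    {"claw":255,"dp":[0,0,-0.0015],"angular":[0,0,0]},
    {"claw":255,"dp":[0,0,0],"angular":[0,0,0]},
    {"claw":255,"dp":[0,0,0],"angular":[0,0,0]},
  ],
)

```text
clock: 37.37
tcp_pos: [0.5939, 0.1481, 0.1899]
orientation: [-0.0, 0.622, 0.783, -0.0]
wrist_force: [-5.2, 2.5, -3.0]
finger_gap: 0.0111
```

```bash
python3 go.py .5937 .148 .19
```

```text
t 37.37 tcp [0.5939 0.1481 0.1899] yaw_y 13.03 z [-6.e-04 -2.e-04 -1.e+00] F [-5.19  2.52 -3.04] T [0.637 1.304 0.034] gap 0.0111 tau6 0.0101 q [ 0.11  0.4   0.05  1.22 -0.    1.46]
dp tool [-0.     -0.0002 -0.0001]
```

Request:
play_rows(
  steps=[
    {"claw":255,"dp":[0,0,-0.0015],"angular":[0,0,0]},
    {"claw":255,"dp":[0,0,-0.002],"angular":[0,0,0]},
    {"claw":255,"dp":[0,0,-0.003],"angular":[0,0,0]},
    {"claw":255,"dp":[0,0,-0.004],"angular":[0,0,0]},
    {"claw":255,"dp":[0,0,-0.01],"angular":[0,0,0]},
    {"claw":255,"dp":[0,0,-0.02],"angular":[0,0,0]},
    {"claw":255,"dp":[0,0,-0.01],"angular":[0,0,0]},
    {"claw":255,"dp":[0,0,0],"angular":[0,0,0]},
  ],
)

```text
clock: 38.03
tcp_pos: [0.5971, 0.1481, 0.2447]
orientation: [0.003, 0.622, 0.783, 0.003]
wrist_force: [0.9, -0.5, -1.0]
finger_gap: 0.0111
```

```bash
python3 go.py .4852 -.2839 .24;python3 - <<'E'
from h import *
p,d=env.read_camera("scene");q,dd=env.read_camera("top");np.savez("up.npz",p=p,d=d,q=q,dd=dd)
a=cv2.resize(p[60:180,360:480,::-1],(480,480),interpolation=2)
cv2.imwrite("pics/up.png",np.hstack([a,cv2.resize(q[150:250,160:240,::-1],(320,400),interpolation=2)[np.r_[0:400,0:80]]]))
s=env.get_state()["tcp_pos"];print(s)
for z in(-.074,-.044,.004,.018):print(z,((proj("scene",s+[0,0,z])-[360,60])*4).round(1))
E
```

```text
t 38.03 tcp [0.5971 0.1481 0.2447] yaw_y 13.03 z [ 8.9e-03  3.0e-04 -1.0e+00] F [ 0.94 -0.48 -0.96] T [ 0.033 -0.02  -0.044] gap 0.0111 tau6 0.0001 q [ 0.11  0.38  0.16  1.34 -0.    1.46]
dp tool [-0.3956 -0.2064  0.0036]
[0.59542037 0.14806048 0.24127196]
-0.074 [242.6 361. ]
-0.044 [248.1 316.3]
0.004 [257.4 241.7]
0.018 [260.2 219.2]
```

View pics/up.png

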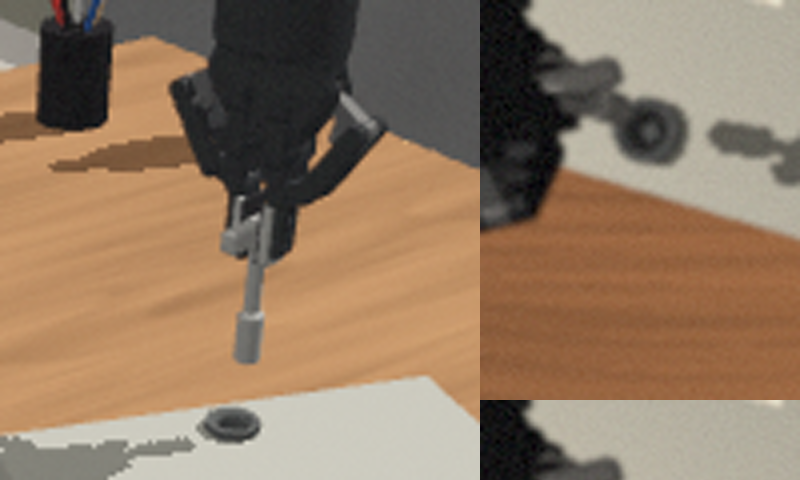

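The key is out: its tip is at crop (247,358), about 1 px from the 361 row predicted, and the mouth at (231,422) is empty. Carrying it back now.

Request:
play_rows(
  steps=[
    {"claw":255,"dp":[-0.033,-0.0172,0],"angular":[0,0,0]},
    {"claw":255,"dp":[-0.033,-0.0172,0],"angular":[0,0,0]},
    {"claw":255,"dp":[-0.033,-0.0172,0],"angular":[0,0,0]},
    {"claw":255,"dp":[-0.033,-0.0172,0],"angular":[0,0,0]},
    {"claw":255,"dp":[-0.033,-0.0172,0],"angular":[0,0,0]},
    {"claw":255,"dp":[-0.033,-0.0172,0],"angular":[0,0,0]},
    {"claw":255,"dp":[-0.033,-0.0172,0],"angular":[0,0,0]},
    {"claw":255,"dp":[-0.033,-0.0172,0],"angular":[0,0,0]},
  ],
)

```text
clock: 38.8
tcp_pos: [0.5188, -0.1416, 0.2392]
orientation: [-0.0, 0.622, 0.783, -0.0]
wrist_force: [1.8, -0.1, -1.9]
finger_gap: 0.0116
```

Request:
play_rows(
  steps=[
    {"claw":255,"dp":[-0.033,-0.0172,0],"angular":[0,0,0]},
    {"claw":255,"dp":[-0.033,-0.0172,0],"angular":[0,0,0]},
    {"claw":255,"dp":[-0.033,-0.0172,0],"angular":[0,0,0]},
    {"claw":255,"dp":[-0.033,-0.0172,0],"angular":[0,0,0]},
    {"claw":255,"dp":[0,0,0],"angular":[0,0,6]},
    {"claw":255,"dp":[0,0,0],"angular":[0,0,0]},
    {"claw":255,"dp":[0,0,0],"angular":[0,0,0]},
    {"claw":255,"dp":[0,0,0],"angular":[0,0,0]},
  ],
)

```text
clock: 39.47
tcp_pos: [0.4825, -0.2833, 0.2396]
orientation: [-0.001, 0.661, 0.75, 0.0]
wrist_force: [-0.6, -0.3, -0.9]
finger_gap: 0.0111
```

```bash
python3 go.py .4852 -.2839 .2; cat > axis.py <<'E'
from h import *
s=env.get_state()["tcp_pos"];p,d=env.read_camera("scene");P=cloud("scene",d)
for a,b in((-.074,-.058),(-.058,-.046),(-.04,-.02)):
    m=(P[...,2]>s[2]+a)&(P[...,2]<s[2]+b)&(np.hypot(P[...,0]-s[0],P[...,1]-s[1])<.02);Q=P[m]
    print(a,len(Q),(Q.mean(0)-s).round(4)*1000,"zmin",(Q[:,2].min()-s[2]).round(4))
E
python3 axis.py
```

```text
t 39.47 tcp [ 0.4825 -0.2833  0.2396] yaw_y 7.22 z [-7.e-04  8.e-04 -1.e+00] F [-0.65 -0.29 -0.89] T [-0.005  0.061 -0.06 ] gap 0.0111 tau6 0.0043 q [-0.67  0.28  0.01  1.29  0.    0.77]
dp tool [-0.001   0.0026  0.0396]
-0.074 45 [  5.9  -2.3 -65.7] zmin -0.0738
-0.058 37 [  5.6  -2.8 -51.8] zmin -0.0579
-0.04 37 [  2.6  -2.4 -30.4] zmin -0.04
```

The key is straight in the grip, with its tip within 1 mm of the tool axis. Lowering it to just above the hole.

Request:
play_rows(
  steps=[
    {"claw":255,"dp":[-0.001,0.0026,0.02],"angular":[0,0,0]},
    {"claw":255,"dp":[0,0,0.03],"angular":[0,0,0]},
    {"claw":255,"dp":[0,0,0.03],"angular":[0,0,0]},
    {"claw":255,"dp":[0,0,0.015],"angular":[0,0,0]},
    {"claw":255,"dp":[0,0,0],"angular":[0,0,0]},
    {"claw":255,"dp":[0,0,0],"angular":[0,0,0]},
    {"claw":255,"dp":[0,0,0],"angular":[0,0,0]},
    {"claw":255,"dp":[0,0,0],"angular":[0,0,0]},
  ],
)

```text
clock: 40.18
tcp_pos: [0.4866, -0.2852, 0.147]
orientation: [0.002, 0.662, 0.75, 0.0]
wrist_force: [0.4, 0.9, -0.5]
finger_gap: 0.0106
```

```bash
python3 go.py .4852 -.2839 .09;python3 axis.py
```

```text
t 40.18 tcp [ 0.4866 -0.2852  0.147 ] yaw_y 7.12 z [ 0.0027 -0.002  -1.    ] F [ 0.37  0.94 -0.55] T [-0.007  0.033 -0.015] gap 0.0106 tau6 -0.0037 q [-0.67  0.33 -0.16  1.08  0.    0.77]
dp tool [ 0.0016 -0.0013  0.057 ]
-0.074 40 [  5.7  -3.  -65.6] zmin -0.0739
-0.058 31 [  5.   -3.2 -52.1] zmin -0.0577
-0.04 33 [  2.8  -2.  -29. ] zmin -0.0397
```

Request:
play_rows(
  steps=[
    {"claw":255,"dp":[0,0,0.005],"angular":[0,0,0]},
    {"claw":255,"dp":[0,0,0.003],"angular":[0,0,0]},
    {"claw":255,"dp":[0,0,0],"angular":[0,0,0]},
    {"claw":255,"dp":[0,0,0],"angular":[0,0,0]},
    {"claw":255,"dp":[0,0,0],"angular":[0,0,0]},
    {"claw":255,"dp":[0,0,0],"angular":[0,0,0]},
    {"claw":255,"dp":[0,0,0],"angular":[0,0,0]},
    {"claw":255,"dp":[0,0,0],"angular":[0,0,0]},
  ],
)

```text
clock: 40.9
tcp_pos: [0.4853, -0.2849, 0.1371]
orientation: [0.0, 0.662, 0.749, 0.0]
wrist_force: [-0.2, 0.3, -1.3]
finger_gap: 0.0111
```

```bash
python3 go.py .4852 -.2839 .09
```

```text
t 40.9 tcp [ 0.4853 -0.2849  0.1371] yaw_y 7.05 z [ 2.e-04 -0.e+00 -1.e+00] F [-0.19  0.32 -1.32] T [-0.001  0.031  0.005] gap 0.0111 tau6 -0.0001 q [-0.67  0.34 -0.17  1.06  0.    0.77]
dp tool [ 0.001  -0.      0.0471]
```

Request:
play_rows(
  steps=[
    {"claw":255,"dp":[0.001,0,0.001],"angular":[0,0,0]},
    {"claw":255,"dp":[0,0,0.002],"angular":[0,0,0]},
    {"claw":255,"dp":[0,0,0.002],"angular":[0,0,0]},
    {"claw":255,"dp":[0,0,0.002],"angular":[0,0,0]},
    {"claw":255,"dp":[0,0,0],"angular":[0,0,0]},
    {"claw":255,"dp":[0,0,0],"angular":[0,0,0]},
    {"claw":255,"dp":[0,0,0],"angular":[0,0,0]},
    {"claw":255,"dp":[0,0,0],"angular":[0,0,0]},
  ],
)

```text
clock: 41.57
tcp_pos: [0.4852, -0.2839, 0.1301]
orientation: [0.0, 0.662, 0.749, 0.0]
wrist_force: [-0.1, -0.4, -1.2]
finger_gap: 0.0109
```

The tip is at 0.056, inside the hole and with no force. Lowering further.

Request:
play_rows(
  steps=[
    {"claw":255,"dp":[0,0,0.004],"angular":[0,0,0]},
    {"claw":255,"dp":[0,0,0.004],"angular":[0,0,0]},
    {"claw":255,"dp":[0,0,0.004],"angular":[0,0,0]},
    {"claw":255,"dp":[0,0,0.004],"angular":[0,0,0]},
    {"claw":255,"dp":[0,0,0.004],"angular":[0,0,0]},
    {"claw":255,"dp":[0,0,0],"angular":[0,0,0]},
    {"claw":255,"dp":[0,0,0],"angular":[0,0,0]},
    {"claw":255,"dp":[0,0,0],"angular":[0,0,0]},
  ],
)

```text
clock: 42.23
tcp_pos: [0.4852, -0.2838, 0.1101]
orientation: [-0.0, 0.662, 0.749, 0.0]
wrist_force: [0.2, 0.3, -0.6]
finger_gap: 0.0108
```

Request:
play_rows(
  steps=[
    {"claw":255,"dp":[0,0,0.004],"angular":[0,0,0]},
    {"claw":255,"dp":[0,0,0.004],"angular":[0,0,0]},
    {"claw":255,"dp":[0,0,0.004],"angular":[0,0,0]},
    {"claw":255,"dp":[0,0,0.004],"angular":[0,0,0]},
    {"claw":255,"dp":[0,0,0.004],"angular":[0,0,0]},
    {"claw":255,"dp":[0,0,0],"angular":[0,0,0]},
    {"claw":255,"dp":[0,0,0],"angular":[0,0,0]},
    {"claw":255,"dp":[0,0,0],"angular":[0,0,0]},
  ],
)

```text
clock: 42.9
tcp_pos: [0.4852, -0.2838, 0.0901]
orientation: [-0.0, 0.662, 0.749, 0.0]
wrist_force: [0.4, -0.4, -1.7]
finger_gap: 0.0107
```

```bash
python3 go.py .4852 -.2839 .0889
```

```text
t 42.9 tcp [ 0.4852 -0.2838  0.0901] yaw_y 7.05 z [-0.e+00  1.e-04 -1.e+00] F [ 0.36 -0.43 -1.71] T [ 0.042 -0.071  0.037] gap 0.0107 tau6 -0.0 q [-0.67  0.38 -0.24  0.95  0.    0.78]
dp tool [-0.0001  0.      0.0012]
```

Request:
play_rows(
  steps=[
    {"claw":255,"dp":[0,0,0.001],"angular":[0,0,0]},
    {"claw":255,"dp":[0,0,0],"angular":[0,0,0]},
    {"claw":200,"dp":[0,0,0],"angular":[0,0,0]},
    {"claw":150,"dp":[0,0,0],"angular":[0,0,0]},
    {"claw":100,"dp":[0,0,0],"angular":[0,0,0]},
    {"claw":50,"dp":[0,0,0],"angular":[0,0,0]},
    {"claw":0,"dp":[0,0,0],"angular":[0,0,0]},
    {"claw":0,"dp":[0,0,0],"angular":[0,0,0]},
  ],
)

```text
clock: 43.57
tcp_pos: [0.4852, -0.2838, 0.0891]
orientation: [0.0, 0.662, 0.749, 0.0]
wrist_force: [0.6, 0.4, -0.2]
finger_gap: 0.0775
```

Request:
play_rows(
  steps=[
    {"claw":0,"dp":[0,0,0],"angular":[0,0,0]},
    {"claw":0,"dp":[0,0,0],"angular":[0,0,0]},
    {"claw":0,"dp":[0,0,-0.02],"angular":[0,0,0]},
    {"claw":0,"dp":[0,0,-0.03],"angular":[0,0,0]},
    {"claw":0,"dp":[0,0,-0.035],"angular":[0,0,0]},
    {"claw":0,"dp":[0,0,-0.035],"angular":[0,0,0]},
    {"claw":0,"dp":[0,0,-0.02],"angular":[0,0,0]},
    {"claw":0,"dp":[0,0,0],"angular":[0,0,0]},
  ],
)

```text
clock: 44.23
tcp_pos: [0.4873, -0.2855, 0.2347]
orientation: [0.005, 0.662, 0.749, 0.0]
wrist_force: [1.3, -0.9, -0.6]
finger_gap: 0.0851
```

```bash
python3 go.py; python3 - <<'E'
from h import *
p,d=env.read_camera("scene");P=cloud("scene",d);P0=cloud("scene",np.load("scene0.npz")["d"])
for X in(P0,P):
    m=(X[...,2]>.09)&(X[...,2]<.115)&(np.hypot(X[...,0]-.4853,X[...,1]+.2838)<.045);print("bar",m.sum(),X[m].mean(0),cv2.minAreaRect(X[m][:,:2].astype(np.float32)*1000))
dd=np.abs(p.astype(int)-np.load("scene0.npz")["p"].astype(int)).sum(2)>120
for n,(x,y,w,h) in dict(wrench=(255,170,40,40),mug=(325,238,50,60),jar=(310,150,35,45),driver=(215,275,50,75),key=(225,195,30,35)).items():print(n,dd[y:y+h,x:x+w].sum())
E
```

```text
t 44.23 tcp [ 0.4873 -0.2855  0.2347] yaw_y 7.06 z [ 0.0073 -0.0057 -1.    ] F [ 1.25 -0.91 -0.56] T [-0.074 -0.045 -0.033] gap 0.0851 tau6 0.0 q [-0.67  0.29 -0.    1.27  0.    0.78]
bar 194 [ 0.49021273 -0.28618946  0.10204286] ((487.77117919921875, -284.8837890625), (14.653555870056152, 63.07463073730469), 7.30540132522583)
bar 194 [ 0.48888919 -0.28587552  0.1021029 ] ((486.9474182128906, -284.90704345703125), (15.412278175354004, 65.02521514892578), 4.457859516143799)
wrench 0
mug 0
jar 3
driver 0
key 6
```

Request:
play_rows(
  steps=[
    {"claw":0,"dp":[0,0,0],"angular":[0,0,0]},
    {"claw":0,"dp":[0,0,0],"angular":[0,0,0]},
    {"claw":0,"dp":[0,0,0],"angular":[0,0,0]},
    {"claw":0,"dp":[0,0,0],"angular":[0,0,0]},
    {"claw":0,"dp":[0,0,0],"angular":[0,0,0]},
    {"claw":0,"dp":[0,0,0],"angular":[0,0,0]},
    {"claw":0,"dp":[0,0,0],"angular":[0,0,0]},
    {"claw":0,"dp":[0,0,0],"angular":[0,0,0]},
  ],
)

```text
clock: 44.95
tcp_pos: [0.4852, -0.2838, 0.2289]
orientation: [-0.0, 0.662, 0.749, 0.0]
wrist_force: [-0.8, -0.2, 0.2]
finger_gap: 0.0852
```

```bash
python3 -c "
from workcell import env
print(env.get_state()['clock'],env.hand_in())"
```

```text
the job is handed in; nothing more can be done
44.95 None
```

I fitted the short grey panel key, turned the lock clockwise to what felt like its locked stop, and put the key back in its hole. I handed the job in at 44.95 s. `hand_in()` gives no verdict, so the lock's final angle is inferred, not read.

- **Fitting:** I felt out the bore's centre, then turned the key lightly until it dropped onto the square. It went home at about 7 N. The bar and sleeve heights in the camera picture matched fully home.
- **Turning:** Twist stayed near the drag level, then rose to 0.13 N m on joint 6, with the noisier wrist reading at 0.18. Both are above the suggested 0.1 N m. The highest push or side force I read was about 7 N, but only at the end of each move.
- **Return:** The key went back without contact force. In the last depth picture its bar was about 1 mm from where it started, at the same height. Around the wrench, mug, jar and screwdriver almost nothing had changed (3 pixels at the jar, none at the others).

**One check disagreed:** the gripper turned about 116 to 119 degrees from home before the torque rose. A quarter turn plus the socket's play explains only about 105. I put the rest down to give in the grip and friction, but did not confirm it.

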